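# Unstack the kitchen tins onto their coasters

## Robot

A 7-joint arm with a two-finger parallel gripper is mounted at the origin on the work surface. World frame = base frame: x ahead of the robot, y to its left, z up, the work surface at z = 0. Lengths are in m, angles in rad, forces in N, time in s.
With the tool pointing down it reaches from about 0.35 to 0.9 m from the base axis. Payload 8.1 kg.
Tool frame: the origin (TCP) lies on the centre line of the jaws, within the pads' length; the fingertips stand 11 mm ahead of it and the grasp point (between the pads) lies 8 mm behind it; z points along the fingers, y is the line along which they close (so a half turn about z gives the same grasp; the last joint's range is limited). The gripper opens to 92 mm and grips with 3 to 60 N. Pads are 19 mm wide; open, the fingers measure 130 mm over their backs; the gripper's body (75 mm by 190 mm) begins 47 mm behind the grasp point.
Start: joints at [1.217, 0.434, 0.025, 1.573, -0.012, 1.134, -0.075], TCP at [0.155, -0.605, 0.238] pointing down, gripper open.
Joint ranges: [-2.62, 2.62], [-0.44, 2.09], [-1.27, 1.32], [0.08, 2.57], [-1.32, 4.46], [0.12, 2], [-2.74, 2.74]. Speed limits (rad/s): [2.22, 2.22, 3.01, 3.01, 3.14, 3.14, 3.14].

## Interface

Orientations are given as [roll, pitch, yaw] about the fixed x, y, z axes, in that order (R = Rz(yaw) Ry(pitch) Rx(roll)).
In Python, from cell import r gives the robot as it stands. The module is installed in compiled form; this text tells all that it offers.
- The arm moves only by the shell command python3 -m handwheel 'ROWS'. ROWS is JSON, a list of rows, each an object with "grip": the opening, from -1 (shut) to 1 (fully open); "linear": the shift along the tool's x, y, z as a fraction of full scale, a list of three; "spin": the turn about the tool's z as a fraction of full scale. A call has 1 to 8 rows; each row shifts and turns the commanded pose from where the row before left it, along the tool's axes as they then stand; what a row does not reach is not made up. Full scale, the value 1, is 20 mm for a shift and 6 degrees for a turn. A row lasts 1/12 s, in which the tool goes at most 41.7 mm and 7.16 degrees, less where a joint would pass 70% of its speed; a pose out of reach is approached as far as the arm can. A call with a number of a shift or a turn outside -1 to 1 is refused whole. A call with a gripper value outside its range is refused whole. The fingers move at their own pace and stop on an object; the grip force is fixed at half the most. Time passes only in rows, so rows that do not move let the fingers close. It gives the time, the measured TCP pose, the force, the opening and the grip force at its end, in the units of the state.
- r.observe(): the state, without advancing time (a new reading comes with each control period).
- r.camera(name): name is "side" or "top"; returns (picture, depth): 384x512x3 uint8, red, green, blue; 384x512 float32, m along the optical axis (not along the pixel's ray), 0 where there is no reading.
- r.calibration(name): a dict with "intrinsics" (3x3 intrinsics, pixels), "distortion" ([k1, k2, p1, p2, k3] as OpenCV has them; the pictures are not rectified), "R" (3x3) and "t" (3): a world point X has camera coordinates R X + t. Camera axes: x right, y down, z forward; pixel columns grow to the right and rows downward; lengths in m; the calibration is good to about 2 mm. A picture is of the moment at which its call begins. calibration takes no time and is no camera call.
- r.hand_in(): hands the job in; it is judged then, once.
The state is a dict: "clock": time; "qpos": joint angles; "joint_velocities": joint speeds; "effort": joint torques, N m; "tcp_pos": TCP position; "eef_rot": TCP orientation; "wrist_force": force on the tool from outside, world axes, zero at the start; "torque": the same for the moment, N m; "grip_width": finger opening in m; "grasp_force": force on a finger pad.
Only numpy, scipy, OpenCV 4.12 (cv2) and the standard library are available. Lean on these libraries where they do the work, as an engineer would, in place of code of your own. Each camera call takes 0.05 s, during which the arm holds its last target. There are 200 camera calls.

## Task

Lift the red bottle out of the caddy and stand it aside on the counter, so that you can reach the stack of three tins behind it. Take the stack apart and stand each tin upright in the middle of the coaster of its own colour; when all three are there, put the red bottle back upright on the blue spot in the caddy. Knock nothing over and leave the sugar pot and the lantern where they are.

Things in the scene. Friction and masses are not known exactly. Their poses are not given: they have to be found in the camera images.
- caddy: Fixed caddy, ends open: wood floor 190 x 98 mm, 6 thick, white walls on its long sides (5 thick, tops at 51 mm, 88 apart inside). Origin at counter level under the stack; x along it (floor from -115 to +75 mm), y across, z up. Blue spot for the bottle: 68 mm across, flush, at x = -75, y = 0, on the robot's side. Only 11 mm beside the black tin: grip tins along the caddy's x.
- tin_green: Small round green tin, 38 mm across, 45 mm high, about 90 g, loose, at first on top of the stack (stood on the white tin). Origin at the centre of its underside, z up.
- tin_white: Middle round white tin, 52 mm across, 50 mm high, about 160 g, loose, at first in the middle of the stack. Origin at the centre of its underside, z up.
- tin_black: Large round black tin, 66 mm across, 50 mm high, about 250 g, loose, at first at the bottom of the stack, on the caddy's floor. Origin at the centre of its underside, z up.
- bottle: Red closed bottle, 165 mm high, about 280 g: belly 60 mm across up to 55 mm height, straight neck 24 mm across from 95 to 158 mm, 28 mm lip. Origin at the centre of its underside, z up. Starts on the blue spot, 12 mm from the black tin. Grip its neck, fingers across the caddy (its y). The counter at x = 0.43, y = 0 (m, robot's frame) is always free for standing it aside.
- coaster_green: Fixed round green coaster, 90 mm across, 5 mm thick: the green tin's place. Origin at the centre of its underside (counter level), z up.
- coaster_white: Fixed round white coaster, 90 mm across, 5 mm thick: the white tin's place. Origin at the centre of its underside (counter level), z up.
- coaster_black: Fixed round black coaster, 90 mm across, 5 mm thick: the black tin's place. Origin at the centre of its underside (counter level), z up.
- sugar_pot: White round ceramic sugar pot, 90 mm across, 92 mm high; loose, to be left alone. Origin at the centre of its underside.
- lantern: White ceramic lantern like a small house, 70 x 70 mm with a round roof 96 mm across, 114 mm high; loose, to be left alone. Origin at the centre of its underside.
There are look-alikes about, which are no part of the job. What is shaped like the coaster_white but brown, pink or purple is not meant.

How it is judged:
By the outcome, as a careful person would: the job done as asked, in the order asked, and still so for the second after the job is handed in, with the robot touching nothing.
It also fails if it takes over 134 s, if anything falls off the work surface, if the arm or the gripper's body presses on something with over 40 N, if the wrist force passes 120 N, or if a joint passes its speed limit or range.

## Working session

There is one attempt and no reset: what is moved stays moved. The work goes in short steps, Python scripts to look and compute and a shell command to move; the robot and the scene stay as the last step left them, time stands still between calls to the robot, and variables do not carry over. Pictures are saved under pics/ and viewed, at most 14 in all, crops included, and the job is handed in when it is done.

```bash
mkdir -p pics
python3 - <<'E'
from cell import r
import cv2,numpy as np
s=r.observe();print({k:np.round(v,3).tolist() for k,v in s.items()})
for n in("top","side"):
    p,d=r.camera(n);cv2.imwrite(f"pics/{n}0.png",p[:,:,::-1]);np.save(f"pics/{n}0.npy",d)
    c=r.calibration(n);print(n,{k:np.round(v,4).tolist() for k,v in c.items()})
E
```

```text
{'clock': 0.0, 'qpos': [1.217, 0.435, 0.025, 1.574, -0.012, 1.134, -0.075], 'joint_velocities': [-0.001, -0.0, 0.002, -0.0, -0.001, -0.0, -0.0], 'effort': [0.001, -66.784, 0.986, -31.447, -0.06, 0.043, 0.0], 'tcp_pos': [0.155, -0.605, 0.237], 'eef_rot': [-3.14, 0.0, 0.251], 'wrist_force': [0.659, 0.556, -0.866], 'torque': [-0.019, 0.004, -0.047], 'grasp_force': 0.0, 'grip_width': 0.092}
top {'intrinsics': [[491.3033, 0.0, 251.3664], [0.0, 491.3033, 196.6029], [0.0, 0.0, 1.0]], 'distortion': [-0.1759, 0.0, 0.0, 0.0, 0.0], 'R': [[0.0256, -0.9996, -0.0152], [-0.9893, -0.0231, -0.1441], [0.1436, 0.0188, -0.9895]], 't': [-0.0046, 0.622, 1.4069]}
side {'intrinsics': [[429.5476, 0.0, 255.2553], [0.0, 429.5476, 188.425], [0.0, 0.0, 1.0]], 'distortion': [-0.0175, 0.0, 0.0, 0.0, 0.0], 'R': [[0.9779, -0.209, 0.0039], [-0.1285, -0.6155, -0.7776], [0.1649, 0.7599, -0.6288]], 't': [-0.5766, 0.159, 1.1443]}
```

View pics/top0.png

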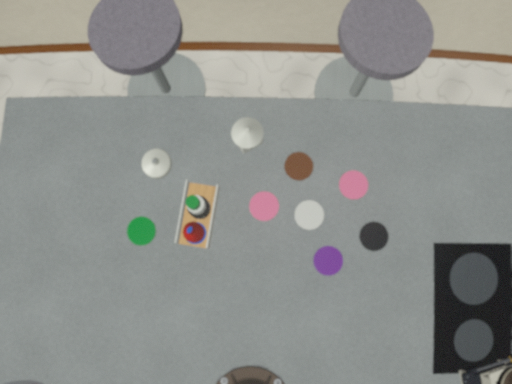

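View pics/side0.png

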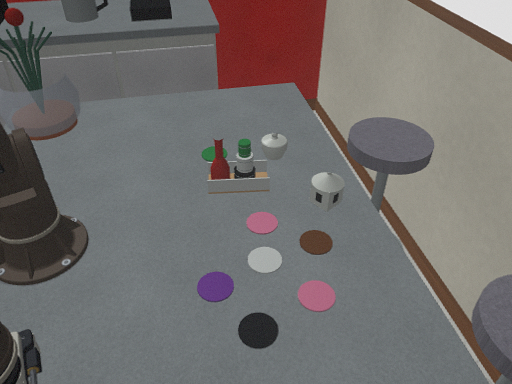

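Top picture: red bottle (194,232), stack green/white/black (196,205) in the caddy, sugar pot (155,163), lantern (247,133). The green coaster is at (141,231). For the white coaster, (309,215) is the only white disc; the look-alikes are brown (299,166), pink (264,206) and (353,185), and purple (328,261). The black coaster is at (374,236), not to be confused with the hob rings at (474,279) and (474,340). I'll check these in close crops.

```bash
cat > h.py <<'E'
from cell import r
import cv2,numpy as np
def ray(n,uv):
    c=r.calibration(n);K=np.array(c["intrinsics"]);R=np.array(c["R"]);t=np.array(c["t"])
    x=cv2.undistortPoints(np.array([[uv]],float),K,np.array(c["distortion"]))[0,0]
    return -R.T@t, R.T@np.array([x[0],x[1],1.])
def at(n,uv,z):
    o,d=ray(n,uv);return o+d*(z-o[2])/d[2]
def px(n,X):
    c=r.calibration(n);R=np.array(c["R"]);
    return cv2.projectPoints(np.array([X],float),cv2.Rodrigues(R)[0],np.array(c["t"]),np.array(c["intrinsics"]),np.array(c["distortion"]))[0][0,0]
def shot(name,n,box=None,f=1):
    p,d=r.camera(n);im=p[:,:,::-1].copy()
    if box:x0,y0,x1,y1=box;im=im[y0:y1,x0:x1]
    cv2.imwrite(f"pics/{name}.png",cv2.resize(im,None,fx=f,fy=f,interpolation=cv2.INTER_CUBIC));return p,d
def plan(x,y,z,yaw=None):
    "fractions along tool x,y,z and spin to reach TCP x,y,z (tool down)"
    from scipy.spatial.transform import Rotation as Ro
    s=r.observe();R=Ro.from_euler("xyz",s["eef_rot"]).as_matrix()
    print("tool shift/20mm",np.round(R.T@(np.array([x,y,z])-s["tcp_pos"])/.02,2),"spin",None if yaw is None else np.round(-np.degrees(yaw-s["eef_rot"][2])/6,2),"clock",s["clock"])
E
python3 - <<'E'
from h import *
im=cv2.imread("pics/top0.png");
a=cv2.resize(im[170:260,160:235],None,fx=6,fy=6,interpolation=cv2.INTER_CUBIC);cv2.imwrite("pics/cropt.png",a)
b=cv2.imread("pics/side0.png")[125:205,190:300];cv2.imwrite("pics/crops.png",cv2.resize(b,None,fx=7,fy=7,interpolation=cv2.INTER_CUBIC))
g=im[300,300].astype(int);print(g)
for k,(u,v) in dict(green=(141,231),white=(309,215),black=(374,236)).items():
    w=im[v-22:v+23,u-22:u+23].astype(int);c=im[v,u].astype(int)
    m=(np.linalg.norm(w-c,axis=2)<np.linalg.norm(w-g,axis=2)).astype(np.uint8)
    M=cv2.moments(m,True);uv=(u-22+M["m10"]/M["m00"],v-22+M["m01"]/M["m00"]);print(k,np.round(uv,1),at("top",uv,.005).round(4),M["m00"])
E
```

```text
[147 148 143]
green [140.9 230.5] [0.5153 0.3452 0.005 ] 634.0
white [308.8 214.5] [ 0.577  -0.1636  0.005 ] 692.0
black [373.5 235.9] [ 0.5162 -0.3613  0.005 ] 647.0
```

View pics/cropt.png

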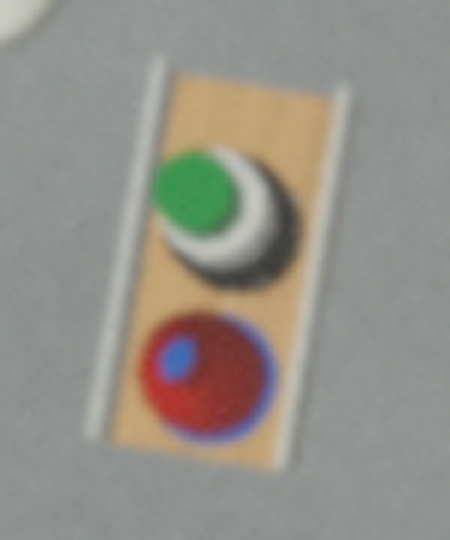

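View pics/crops.png

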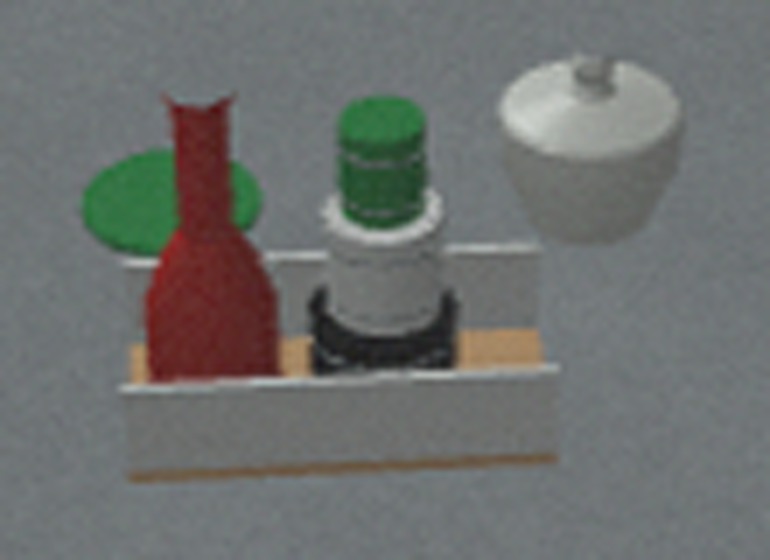

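The crops confirm the choice: red bottle with its lip at top pixel (190,230), green tin top at (193,202), white tin below it, black tin at the bottom. The green coaster sits behind the bottle in the side view.

Run:
```python
from h import *
c=lambda u,v:(160+(u+.5)/6-.5,170+(v+.5)/6-.5)
s=lambda u,v:(190+(u+.5)/7-.5,125+(v+.5)/7-.5)
W=[at("top",c(*p),.051) for p in((158,62),(92,435),(343,92),(281,465))]
for w in W:print("wall",w.round(4))
f=(W[0]+W[2])/2;b=(W[1]+W[3])/2;ax=(f-b)/np.linalg.norm(f-b)
print("len",np.linalg.norm(f-b),"yaw",np.arctan2(ax[1],ax[0]),"origin",(b+f)/2+.02*ax,"spot",(b+f)/2-.055*ax)
for k,p in dict(near0=(122,388),near1=(560,368),far0=(125,263),far1=(537,247)).items():print(k,at("side",s(*p),.051).round(4))
print("lip top",at("top",c(180,358),.171),"lip side",at("side",s(200,100),.171))
print("green top",at("top",c(197,193),.151),"side",at("side",s(382,112),.151))
print("coaster px side",[px("side",X) for X in([.5153,.3452,.005],[.577,-.1636,.005],[.5162,-.3613,.005])])
print("sugar",at("top",(155,162),.09),"lantern",at("top",(247,132),.1))
```

```text
wall [0.6666 0.2064 0.051 ]
wall [0.4813 0.2309 0.051 ]
wall [0.6536 0.1139 0.051 ]
wall [0.4694 0.1377 0.051 ]
len 0.1863017771103814 yaw -0.12988042394707253 origin [0.58754066 0.1696228  0.051     ] spot [0.51317236 0.17933647 0.051     ]
near0 [0.47   0.1371 0.051 ]
near1 [0.6579 0.1124 0.051 ]
far0 [0.4828 0.229  0.051 ]
far1 [0.669  0.2031 0.051 ]
lip top [0.51117433 0.17186429 0.171     ] lip side [0.51461225 0.16946367 0.171     ]
green top [0.5884455  0.17008853 0.151     ] side [0.59266725 0.17577328 0.151     ]
coaster px side [array([213.4866906 , 152.78861223]), array([263.7129294 , 258.59286017]), array([256.95267703, 328.63289055])]
sugar [0.71098401 0.29417338 0.09      ] lantern [0.80332717 0.02717532 0.1       ]
```

```bash
cat >> h.py <<'E'
def cloud(n,d):
    c=r.calibration(n);v,u=np.mgrid[:384,:512];uv=np.stack([u,v],-1).reshape(-1,1,2).astype(float)
    x=cv2.undistortPoints(uv,np.array(c["intrinsics"]),np.array(c["distortion"]))[:,0]
    P=np.c_[x,np.ones(len(x))]*d.reshape(-1,1);return ((P-np.array(c["t"]))@np.array(c["R"])).reshape(384,512,3)
def region(n,d,x,y,rad,z0,z1):
    P=cloud(n,d);m=(np.hypot(P[...,0]-x,P[...,1]-y)<rad)&(P[...,2]>z0)&(P[...,2]<z1)&(d>0)
    Q=P[m];print(n,len(Q),"median",np.median(Q,0).round(4) if len(Q) else "", "mid",((Q.min(0)+Q.max(0))/2).round(4) if len(Q) else "");return Q,m
E
python3 - <<'E'
from h import *
D={n:np.load(f"pics/{n}0.npy") for n in("top","side")}
for n in D:
    print("lip");Q,m=region(n,D[n],.514,.176,.04,.158,.185);
    print("neck");Q,m=region(n,D[n],.514,.176,.04,.10,.158)
    print("belly");Q,m=region(n,D[n],.514,.176,.05,.03,.09)
    print("green");Q,m=region(n,D[n],.589,.17,.04,.141,.165)
    print("white");Q,m=region(n,D[n],.589,.17,.04,.096,.112)
    print("black");Q,m=region(n,D[n],.589,.17,.045,.045,.06)
E
```

```text
lip
top 8 median [0.5098 0.1698 0.1639] mid [0.5111 0.1729 0.1648]
neck
top 35 median [0.509  0.1706 0.1139] mid [0.5131 0.1791 0.1284]
belly
top 304 median [0.5118 0.1656 0.0672] mid [0.5222 0.1768 0.06  ]
green
top 152 median [0.5904 0.1714 0.1499] mid [0.5897 0.1722 0.1502]
white
top 99 median [0.5799 0.157  0.1052] mid [0.59   0.1694 0.104 ]
black
top 125 median [0.5745 0.1505 0.0544] mid [0.5875 0.1703 0.0524]
lip
side 26 median [0.5133 0.169  0.1654] mid [0.5144 0.1692 0.1643]
neck
side 129 median [0.5144 0.1698 0.1301] mid [0.5155 0.1723 0.1293]
belly
side 410 median [0.5123 0.1558 0.0564] mid [0.5224 0.1553 0.0601]
green
side 96 median [0.591  0.1654 0.149 ] mid [0.5916 0.1701 0.147 ]
white
side 106 median [0.5889 0.1548 0.1044] mid [0.5923 0.1636 0.1039]
black
side 137 median [0.5832 0.1471 0.0541] mid [0.59   0.1579 0.0526]
```

```bash
python3 -m handwheel '[{"grip":1,"linear":[0,0,0],"spin":0.9},{"grip":1,"linear":[0,0,0],"spin":0.9},{"grip":1,"linear":[0,0,0],"spin":0.9},{"grip":1,"linear":[0,0,0],"spin":0.95},{"grip":1,"linear":[0,0,0],"spin":0}]'
python3 - <<'E'
from h import *
plan(.514,.178,.24,-.131);print(r.observe()["qpos"].round(2))
E
```

```text
clock: 0.52
tcp_pos: [0.1551, -0.6052, 0.2373]
eef_rot: [-3.141, 0.0, -0.136]
wrist_force: [-0.4, 0.1, -0.1]
grip_width: 0.0916
grasp_force: 0.0
tool shift/20mm [ 12.47 -41.23  -0.11] spin -0.05 clock 0.5167
[ 1.16  0.43  0.11  1.58 -0.05  1.13 -0.43]
```

```bash
for i in 1 2 3 4; do :; done
python3 -m handwheel '[{"grip":1,"linear":[0.3,-1,0],"spin":0},{"grip":1,"linear":[0.3,-1,0],"spin":0},{"grip":1,"linear":[0.3,-1,0],"spin":0},{"grip":1,"linear":[0.3,-1,0],"spin":0},{"grip":1,"linear":[0.3,-1,0],"spin":0},{"grip":1,"linear":[0.3,-1,0],"spin":0},{"grip":1,"linear":[0.3,-1,0],"spin":0},{"grip":1,"linear":[0.3,-1,0],"spin":0}]'
python3 -m handwheel '[{"grip":1,"linear":[0.3,-1,0],"spin":0},{"grip":1,"linear":[0.3,-1,0],"spin":0},{"grip":1,"linear":[0.3,-1,0],"spin":0},{"grip":1,"linear":[0.3,-1,0],"spin":0},{"grip":1,"linear":[0.3,-1,0],"spin":0},{"grip":1,"linear":[0.3,-1,0],"spin":0},{"grip":1,"linear":[0.3,-1,0],"spin":0},{"grip":1,"linear":[0.3,-1,0],"spin":0}]'
python3 -m handwheel '[{"grip":1,"linear":[0.3,-1,0],"spin":0},{"grip":1,"linear":[0.3,-1,0],"spin":0},{"grip":1,"linear":[0.3,-1,0],"spin":0},{"grip":1,"linear":[0.3,-1,0],"spin":0},{"grip":1,"linear":[0.3,-1,0],"spin":0},{"grip":1,"linear":[0.3,-1,0],"spin":0},{"grip":1,"linear":[0.3,-1,0],"spin":0},{"grip":1,"linear":[0.3,-1,0],"spin":0}]'
python3 - <<'E'
from h import *
plan(.514,.178,.24,-.131);print(r.observe()["qpos"].round(2))
E
```

```text
clock: 1.18
tcp_pos: [0.2239, -0.4521, 0.2376]
eef_rot: [-3.142, 0.0, -0.128]
wrist_force: [0.8, 0.1, 0.3]
grip_width: 0.0916
grasp_force: 0.0
clock: 1.85
tcp_pos: [0.2924, -0.2998, 0.2377]
eef_rot: [3.141, 0.0, -0.128]
wrist_force: [-0.2, -0.7, 0.7]
grip_width: 0.0916
grasp_force: 0.0
clock: 2.52
tcp_pos: [0.3609, -0.1475, 0.2377]
eef_rot: [3.141, 0.0, -0.128]
wrist_force: [0.5, -0.3, -0.2]
grip_width: 0.0918
grasp_force: 0.0
tool shift/20mm [  5.52 -17.12  -0.12] spin 0.03 clock 2.5167
[ 0.5   0.07 -0.26  2.08  0.02  1.   -1.47]
```

```bash
python3 -m handwheel '[{"grip":1,"linear":[0.33,-1,0],"spin":0},{"grip":1,"linear":[0.33,-1,0],"spin":0},{"grip":1,"linear":[0.33,-1,0],"spin":0},{"grip":1,"linear":[0.33,-1,0],"spin":0},{"grip":1,"linear":[0.33,-1,0],"spin":0},{"grip":1,"linear":[0.33,-1,0],"spin":0},{"grip":1,"linear":[0.33,-1,0],"spin":0},{"grip":1,"linear":[0.33,-1,0],"spin":0}]'
python3 -m handwheel '[{"grip":1,"linear":[0.33,-1,0],"spin":0},{"grip":1,"linear":[0.33,-1,0],"spin":0},{"grip":1,"linear":[0.33,-1,0],"spin":0},{"grip":1,"linear":[0.33,-1,0],"spin":0},{"grip":1,"linear":[0.33,-1,0],"spin":0},{"grip":1,"linear":[0.33,-1,0],"spin":0},{"grip":1,"linear":[0.33,-1,0],"spin":0},{"grip":1,"linear":[0.33,-0.8,0],"spin":0}]'
python3 -m handwheel '[{"grip":1,"linear":[0,0,0],"spin":0},{"grip":1,"linear":[0,0,0],"spin":0},{"grip":1,"linear":[0,0,0],"spin":0}]'
python3 - <<'E'
from h import *
plan(.514,.178,.126,-.131);print(r.observe()["qpos"].round(2))
shot("s1","side",(170,80,300,205),6)
E
```

```text
clock: 3.18
tcp_pos: [0.4343, 0.0041, 0.2377]
eef_rot: [3.141, 0.0, -0.128]
wrist_force: [0.1, -0.2, -1.1]
grip_width: 0.0919
grasp_force: 0.0
clock: 3.85
tcp_pos: [0.5071, 0.1525, 0.2376]
eef_rot: [-3.141, 0.0, -0.127]
wrist_force: [0.1, -0.1, -0.5]
grip_width: 0.0918
grasp_force: 0.0
clock: 4.1
tcp_pos: [0.5065, 0.1502, 0.2374]
eef_rot: [3.141, 0.001, -0.13]
wrist_force: [-0.2, -0.8, -1.0]
grip_width: 0.0917
grasp_force: 0.0
tool shift/20mm [ 0.19 -1.43  5.57] spin 0.01 clock 4.1
[-0.02  0.32 -0.47  1.78  0.16  1.08 -2.25]
```

View pics/s1.png

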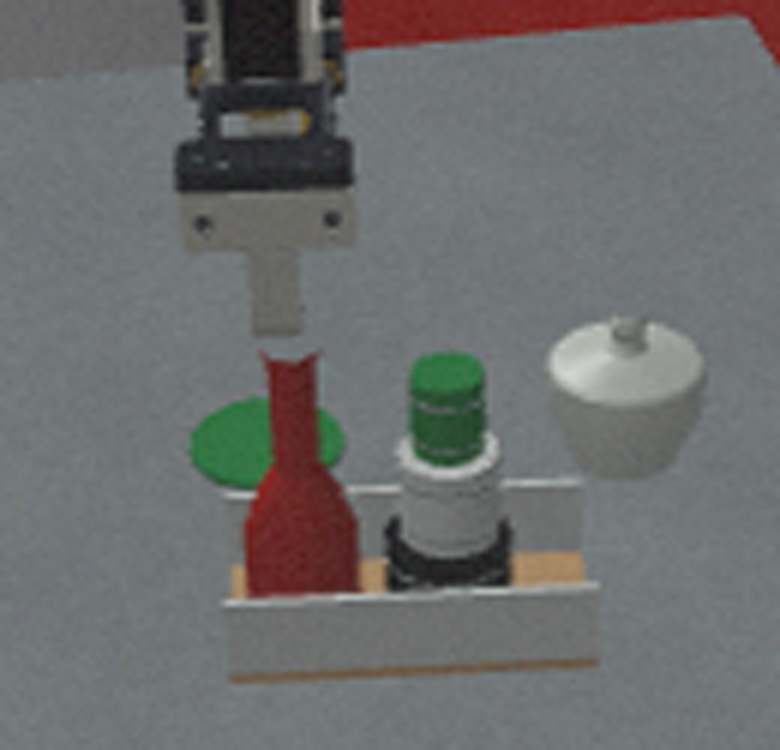

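The open gripper hangs above the bottle: finger at crop (275,290), neck at (293,400), so it must go on slightly left in the robot's frame. Next: shift, descend, close.

```bash
python3 -m handwheel '[{"grip":1,"linear":[0.1,-0.7,0],"spin":0},{"grip":1,"linear":[0.1,-0.7,0],"spin":0},{"grip":1,"linear":[0,0,0.8],"spin":0},{"grip":1,"linear":[0,0,0.9],"spin":0},{"grip":1,"linear":[0,0,0.9],"spin":0},{"grip":1,"linear":[0,0,0.9],"spin":0},{"grip":1,"linear":[0,0,0.9],"spin":0},{"grip":1,"linear":[0,0,0.6],"spin":0}]'
python3 -m handwheel '[{"grip":1,"linear":[0,0,0.5],"spin":0},{"grip":1,"linear":[0,0,0],"spin":0},{"grip":1,"linear":[0,0,0],"spin":0}]'
python3 - <<'E'
from h import *
plan(.514,.178,.126,-.131)
shot("s2","side",(170,80,300,205),6)
E
```

```text
clock: 4.82
tcp_pos: [0.514, 0.1779, 0.1362]
eef_rot: [3.141, 0.001, -0.131]
wrist_force: [-0.6, -0.6, -0.3]
grip_width: 0.0916
grasp_force: 0.0
clock: 5.07
tcp_pos: [0.5145, 0.1782, 0.1277]
eef_rot: [3.141, 0.001, -0.131]
wrist_force: [0.7, -0.5, 0.9]
grip_width: 0.0918
grasp_force: 0.0
tool shift/20mm [-0.02  0.02  0.08] spin -0.0 clock 5.0667
```

View pics/s2.png

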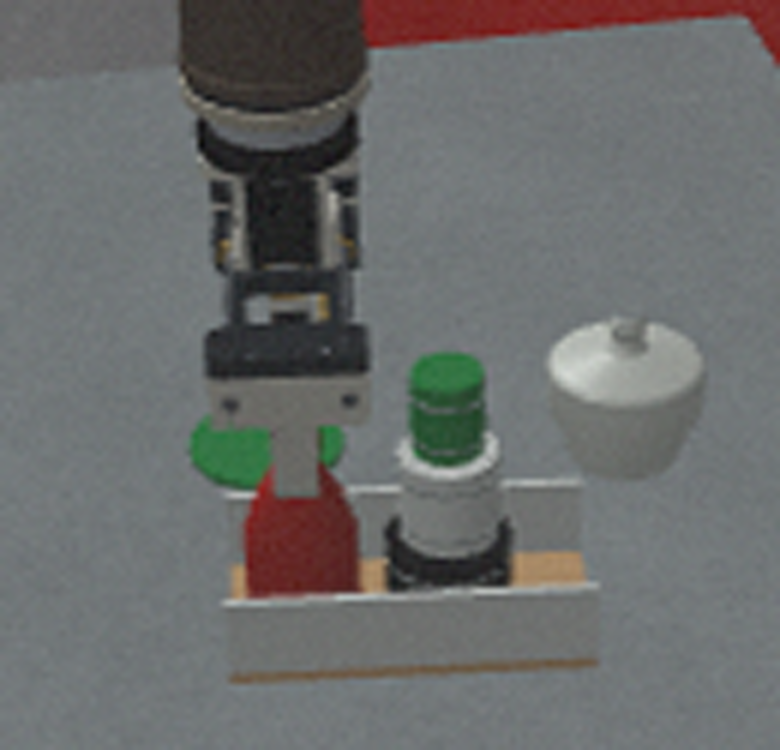

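The fingers straddle the neck: finger centre at crop x≈296, bottle axis ≈300. I'll close and lift a little.

```bash
python3 -m handwheel '[{"grip":-1,"linear":[0,0,0],"spin":0},{"grip":-1,"linear":[0,0,0],"spin":0},{"grip":-1,"linear":[0,0,0],"spin":0},{"grip":-1,"linear":[0,0,0],"spin":0},{"grip":-1,"linear":[0,0,0],"spin":0},{"grip":-1,"linear":[0,0,0],"spin":0},{"grip":-1,"linear":[0,0,0],"spin":0},{"grip":-1,"linear":[0,0,0],"spin":0}]'
python3 -m handwheel '[{"grip":-1,"linear":[0,0,0],"spin":0},{"grip":-1,"linear":[0,0,0],"spin":0},{"grip":-1,"linear":[0,0,0],"spin":0},{"grip":-1,"linear":[0,0,0],"spin":0}]'
```

```text
clock: 5.78
tcp_pos: [0.5145, 0.1782, 0.1277]
eef_rot: [3.142, 0.0, -0.132]
wrist_force: [0.5, 0.1, 0.0]
grip_width: 0.0434
grasp_force: 0.0
clock: 6.12
tcp_pos: [0.5145, 0.1782, 0.1276]
eef_rot: [3.142, 0.0, -0.131]
wrist_force: [-0.1, -0.1, -1.5]
grip_width: 0.0232
grasp_force: 30.0
```

```bash
python3 -m handwheel '[{"grip":-1,"linear":[0,0,-0.5],"spin":0},{"grip":-1,"linear":[0,0,-0.7],"spin":0},{"grip":-1,"linear":[0,0,-0.7],"spin":0},{"grip":-1,"linear":[0,0,-0.7],"spin":0},{"grip":-1,"linear":[0,0,-0.7],"spin":0},{"grip":-1,"linear":[0,0,-0.7],"spin":0},{"grip":-1,"linear":[0,0,0],"spin":0}]'
python3 -m handwheel '[{"grip":-1,"linear":[-0.1,0.3,0],"spin":0},{"grip":-1,"linear":[-0.2,0.6,0],"spin":0},{"grip":-1,"linear":[-0.25,0.8,0],"spin":0},{"grip":-1,"linear":[-0.25,0.8,0],"spin":0},{"grip":-1,"linear":[-0.25,0.8,0],"spin":0},{"grip":-1,"linear":[-0.25,0.8,0],"spin":0},{"grip":-1,"linear":[-0.25,0.8,0],"spin":0},{"grip":-1,"linear":[-0.25,0.8,0],"spin":0}]'
python3 -m handwheel '[{"grip":-1,"linear":[-0.25,0.8,0],"spin":0},{"grip":-1,"linear":[-0.25,0.8,0],"spin":0},{"grip":-1,"linear":[-0.25,0.8,0],"spin":0},{"grip":-1,"linear":[-0.25,0.8,0],"spin":0},{"grip":-1,"linear":[-0.25,0.5,0],"spin":0},{"grip":-1,"linear":[0,0,0],"spin":0},{"grip":-1,"linear":[0,0,0],"spin":0},{"grip":-1,"linear":[0,0,0],"spin":0}]'
python3 - <<'E'
from h import *
plan(.43,0,.123,-.131)
E
```

```text
clock: 6.7
tcp_pos: [0.5156, 0.1788, 0.2107]
eef_rot: [-3.14, -0.003, -0.131]
wrist_force: [1.2, 0.9, -3.0]
grip_width: 0.0237
grasp_force: 30.0
clock: 7.37
tcp_pos: [0.462, 0.0677, 0.2065]
eef_rot: [3.14, 0.002, -0.132]
wrist_force: [0.5, -0.2, -3.5]
grip_width: 0.0235
grasp_force: 30.0
clock: 8.03
tcp_pos: [0.4291, -0.0001, 0.2073]
eef_rot: [-3.142, 0.001, -0.132]
wrist_force: [1.0, 0.1, -4.2]
grip_width: 0.024
grasp_force: 30.0
tool shift/20mm [ 0.05 -0.01  4.22] spin -0.01 clock 8.0333
```

```bash
python3 -m handwheel '[{"grip":-1,"linear":[0,0,0.6],"spin":0},{"grip":-1,"linear":[0,0,0.8],"spin":0},{"grip":-1,"linear":[0,0,0.8],"spin":0},{"grip":-1,"linear":[0,0,0.8],"spin":0},{"grip":-1,"linear":[0,0,0.6],"spin":0},{"grip":-1,"linear":[0,0,0.3],"spin":0},{"grip":-1,"linear":[0,0,0.15],"spin":0},{"grip":-1,"linear":[0,0,0],"spin":0}]'
python3 -m handwheel '[{"grip":-1,"linear":[0,0,0.05],"spin":0},{"grip":-1,"linear":[0,0,0.05],"spin":0},{"grip":-1,"linear":[0,0,0],"spin":0},{"grip":-1,"linear":[0,0,0],"spin":0}]'
```

```text
clock: 8.7
tcp_pos: [0.4294, 0.0002, 0.1264]
eef_rot: [-3.141, 0.001, -0.131]
wrist_force: [0.0, 0.0, -3.6]
grip_width: 0.0242
grasp_force: 30.0
clock: 9.03
tcp_pos: [0.4297, -0.0002, 0.1251]
eef_rot: [-3.142, -0.001, -0.132]
wrist_force: [0.4, 0.4, -3.0]
grip_width: 0.0236
grasp_force: 30.0
```

```bash
python3 -m handwheel '[{"grip":-1,"linear":[0,0,0.08],"spin":0},{"grip":-1,"linear":[0,0,0.08],"spin":0},{"grip":-1,"linear":[0,0,0],"spin":0},{"grip":-1,"linear":[0,0,0],"spin":0}]'
python3 -m handwheel '[{"grip":-1,"linear":[0,0,0.05],"spin":0},{"grip":-1,"linear":[0,0,0],"spin":0},{"grip":-1,"linear":[0,0,0],"spin":0}]'
```

```text
clock: 9.37
tcp_pos: [0.4296, -0.0002, 0.1216]
eef_rot: [-3.142, -0.0, -0.132]
wrist_force: [0.7, -0.5, -2.0]
grip_width: 0.0235
grasp_force: 30.0
clock: 9.62
tcp_pos: [0.43, -0.0, 0.1214]
eef_rot: [3.142, -0.001, -0.131]
wrist_force: [-2.5, 0.6, 11.6]
grip_width: 0.0235
grasp_force: 30.0
```

```bash
python3 -m handwheel '[{"grip":1,"linear":[0,0,0],"spin":0},{"grip":1,"linear":[0,0,0],"spin":0},{"grip":1,"linear":[0,0,0],"spin":0},{"grip":1,"linear":[0,0,0],"spin":0},{"grip":1,"linear":[0,0,0],"spin":0},{"grip":1,"linear":[0,0,0],"spin":0},{"grip":1,"linear":[0,0,0],"spin":0},{"grip":1,"linear":[0,0,0],"spin":0}]'
python3 -m handwheel '[{"grip":1,"linear":[0,0,-0.3],"spin":0},{"grip":1,"linear":[0,0,-0.8],"spin":0},{"grip":1,"linear":[0,0,-0.9],"spin":0},{"grip":1,"linear":[0,0,-0.9],"spin":0},{"grip":1,"linear":[0,0,-0.9],"spin":0},{"grip":1,"linear":[0,0,-0.9],"spin":0},{"grip":1,"linear":[0,0,-0.9],"spin":0},{"grip":1,"linear":[0,0,-0.4],"spin":0}]'
python3 -m handwheel '[{"grip":1,"linear":[0,0,0],"spin":-1},{"grip":1,"linear":[0,0,0],"spin":-1},{"grip":1,"linear":[0,0,0],"spin":-1},{"grip":1,"linear":[0,0,0],"spin":-1},{"grip":1,"linear":[0,0,0],"spin":-1},{"grip":1,"linear":[0,0,0],"spin":-1},{"grip":1,"linear":[0,0,0],"spin":-1},{"grip":1,"linear":[0,0,0],"spin":-1}]'
python3 -m handwheel '[{"grip":1,"linear":[0,0,0],"spin":-1},{"grip":1,"linear":[0,0,0],"spin":-1},{"grip":1,"linear":[0,0,0],"spin":-1},{"grip":1,"linear":[0,0,0],"spin":-1},{"grip":1,"linear":[0,0,0],"spin":-1},{"grip":1,"linear":[0,0,0],"spin":-1},{"grip":1,"linear":[0,0,0],"spin":-1},{"grip":1,"linear":[0,0,0],"spin":0}]'
python3 - <<'E'
from h import *
plan(.590,.171,.24,1.44);print(r.observe()["qpos"].round(2))
p,d=shot("t3","top",(150,130,350,280),4)
Q,m=region("top",d,.590,.171,.045,.14,.165)
c=np.argwhere(m)[:,::-1].mean(0);print(c,at("top",c,.151))
Q,m=region("top",d,.590,.171,.045,.096,.112);Q,m=region("top",d,.590,.171,.045,.045,.06)
E
```

```text
clock: 10.28
tcp_pos: [0.4294, -0.0002, 0.1205]
eef_rot: [3.142, 0.0, -0.132]
wrist_force: [-0.9, 0.2, -0.2]
grip_width: 0.0718
grasp_force: 0.0
clock: 10.95
tcp_pos: [0.4303, 0.0001, 0.243]
eef_rot: [-3.141, -0.003, -0.131]
wrist_force: [0.4, 0.2, 0.1]
grip_width: 0.0919
grasp_force: 0.0
clock: 11.62
tcp_pos: [0.4292, -0.0002, 0.2403]
eef_rot: [-3.141, 0.0, 0.711]
wrist_force: [-0.2, 0.3, 0.5]
grip_width: 0.0917
grasp_force: 0.0
clock: 12.28
tcp_pos: [0.4292, -0.0003, 0.2403]
eef_rot: [-3.141, 0.0, 1.444]
wrist_force: [0.5, 0.3, -0.3]
grip_width: 0.0915
grasp_force: 0.0
tool shift/20mm [9.51 6.9  0.01] spin 0.04 clock 12.2833
[ 0.43  0.17 -0.63  1.98  0.12  1.03 -0.37]
top 154 median [0.5904 0.1716 0.1493] mid [0.5892 0.1724 0.1488]
[191.87012987 201.35064935] [0.58951478 0.17164637 0.151     ]
top 98 median [0.5801 0.1569 0.1051] mid [0.5896 0.1695 0.104 ]
top 131 median [0.5749 0.1515 0.0551] mid [0.5874 0.1749 0.0526]
```

View pics/t3.png

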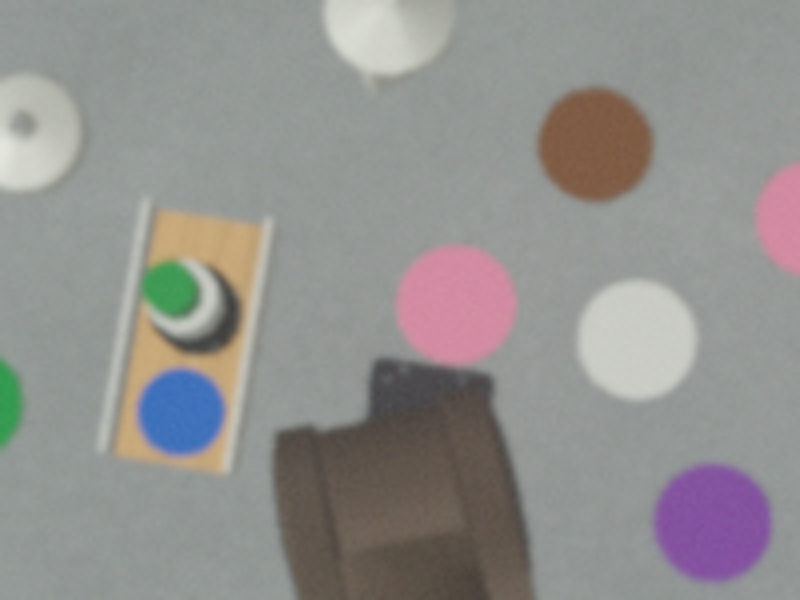

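The bottle is out. The blue spot is at pixel (195.4,232.6) and the stack stands untouched at (192,202). I'll go over it and grip the green tin.

```bash
python3 -m handwheel '[{"grip":1,"linear":[0.95,0.69,0],"spin":0},{"grip":1,"linear":[0.95,0.69,0],"spin":0},{"grip":1,"linear":[0.95,0.69,0],"spin":0},{"grip":1,"linear":[0.95,0.69,0],"spin":0},{"grip":1,"linear":[0.95,0.69,0],"spin":0},{"grip":1,"linear":[0.95,0.69,0],"spin":0},{"grip":1,"linear":[0.95,0.69,0],"spin":0},{"grip":1,"linear":[0.95,0.69,0],"spin":0}]'
python3 -m handwheel '[{"grip":1,"linear":[0.95,0.69,0],"spin":0},{"grip":1,"linear":[0.95,0.69,0],"spin":0},{"grip":1,"linear":[0,0,0],"spin":0},{"grip":1,"linear":[0,0,0],"spin":0},{"grip":1,"linear":[0,0,0.8],"spin":0},{"grip":1,"linear":[0,0,0.8],"spin":0},{"grip":1,"linear":[0,0,0],"spin":0}]'
python3 - <<'E'
from h import *
plan(.590,.171,.122,1.44);print("spot",at("top",(195.4,232.6),.006))
E
```

```text
clock: 13.0
tcp_pos: [0.5594, 0.1368, 0.2401]
eef_rot: [-3.141, 0.0, 1.435]
wrist_force: [-0.1, -0.3, -1.2]
grip_width: 0.0917
grasp_force: 0.0
clock: 13.58
tcp_pos: [0.5892, 0.1679, 0.2056]
eef_rot: [-3.138, 0.003, 1.436]
wrist_force: [-1.3, -0.3, -0.5]
grip_width: 0.092
grasp_force: 0.0
tool shift/20mm [0.17 0.03 4.18] spin -0.03 clock 13.5833
spot [0.51384277 0.17749453 0.006     ]
```

```bash
python3 -m handwheel '[{"grip":1,"linear":[0.15,0.03,0.7],"spin":0},{"grip":1,"linear":[0,0,0.8],"spin":0},{"grip":1,"linear":[0,0,0.8],"spin":0},{"grip":1,"linear":[0,0,0.8],"spin":0},{"grip":1,"linear":[0,0,0.6],"spin":0},{"grip":1,"linear":[0,0,0.3],"spin":0},{"grip":1,"linear":[0,0,0.05],"spin":0},{"grip":1,"linear":[0,0,0],"spin":0}]'
python3 -m handwheel '[{"grip":-1,"linear":[0,0,0],"spin":0},{"grip":-1,"linear":[0,0,0],"spin":0},{"grip":-1,"linear":[0,0,0],"spin":0},{"grip":-1,"linear":[0,0,0],"spin":0},{"grip":-1,"linear":[0,0,0],"spin":0},{"grip":-1,"linear":[0,0,0],"spin":0},{"grip":-1,"linear":[0,0,0],"spin":0},{"grip":-1,"linear":[0,0,0],"spin":0}]'
python3 -m handwheel '[{"grip":-1,"linear":[0,0,0],"spin":0},{"grip":-1,"linear":[0,0,0],"spin":0},{"grip":-1,"linear":[0,0,0],"spin":0}]'
```

```text
clock: 14.25
tcp_pos: [0.5922, 0.1728, 0.1279]
eef_rot: [3.142, 0.0, 1.439]
wrist_force: [1.3, 0.2, 0.4]
grip_width: 0.0914
grasp_force: 0.0
clock: 14.92
tcp_pos: [0.5922, 0.1729, 0.1275]
eef_rot: [3.142, 0.0, 1.439]
wrist_force: [0.1, -0.1, -0.7]
grip_width: 0.0431
grasp_force: 0.0
clock: 15.17
tcp_pos: [0.5921, 0.1729, 0.1275]
eef_rot: [-3.141, 0.0, 1.439]
wrist_force: [-0.4, 1.2, 0.1]
grip_width: 0.0375
grasp_force: 30.0
```

```bash
python3 -m handwheel '[{"grip":-1,"linear":[0,0,-0.4],"spin":0},{"grip":-1,"linear":[0,0,-0.7],"spin":0},{"grip":-1,"linear":[0,0,-0.8],"spin":0},{"grip":-1,"linear":[0,0,-0.8],"spin":0},{"grip":-1,"linear":[0,0,-0.3],"spin":0},{"grip":-1,"linear":[0,0,0],"spin":0}]'
python3 -m handwheel '[{"grip":-1,"linear":[0.4,-0.24,0],"spin":0},{"grip":-1,"linear":[0.8,-0.5,0],"spin":0},{"grip":-1,"linear":[0.8,-0.5,0],"spin":0},{"grip":-1,"linear":[0.8,-0.5,0],"spin":0},{"grip":-1,"linear":[0.8,-0.5,0],"spin":0},{"grip":-1,"linear":[0.8,-0.5,0],"spin":0},{"grip":-1,"linear":[0.8,-0.5,0],"spin":0},{"grip":-1,"linear":[0.8,-0.5,0],"spin":0}]'
python3 -m handwheel '[{"grip":-1,"linear":[0.8,-0.5,0],"spin":0},{"grip":-1,"linear":[0.8,-0.5,0],"spin":0},{"grip":-1,"linear":[0.4,-0.24,0],"spin":0},{"grip":-1,"linear":[0,0,0],"spin":0},{"grip":-1,"linear":[0,0,0],"spin":0},{"grip":-1,"linear":[0,0,0],"spin":0}]'
python3 - <<'E'
from h import *
plan(.5153,.3452,.0275,1.44)
E
```

```text
clock: 15.67
tcp_pos: [0.593, 0.1735, 0.1895]
eef_rot: [3.139, -0.001, 1.439]
wrist_force: [-0.9, -0.1, -0.9]
grip_width: 0.0374
grasp_force: 30.0
clock: 16.33
tcp_pos: [0.5322, 0.3028, 0.1862]
eef_rot: [-3.14, 0.001, 1.44]
wrist_force: [-0.1, 0.2, -0.7]
grip_width: 0.0375
grasp_force: 30.0
clock: 16.83
tcp_pos: [0.515, 0.3432, 0.1869]
eef_rot: [-3.142, 0.002, 1.438]
wrist_force: [0.7, -0.8, -1.0]
grip_width: 0.0374
grasp_force: 30.0
tool shift/20mm [0.11 0.   7.97] spin -0.02 clock 16.8333
```

```bash
python3 -m handwheel '[{"grip":-1,"linear":[0.1,0,0.6],"spin":0},{"grip":-1,"linear":[0,0,0.9],"spin":0},{"grip":-1,"linear":[0,0,1],"spin":0},{"grip":-1,"linear":[0,0,1],"spin":0},{"grip":-1,"linear":[0,0,1],"spin":0},{"grip":-1,"linear":[0,0,1],"spin":0},{"grip":-1,"linear":[0,0,1],"spin":0},{"grip":-1,"linear":[0,0,0.7],"spin":0}]'
python3 -m handwheel '[{"grip":-1,"linear":[0,0,0.4],"spin":0},{"grip":-1,"linear":[0,0,0.1],"spin":0},{"grip":-1,"linear":[0,0,0],"spin":0},{"grip":-1,"linear":[0,0,0],"spin":0}]'
python3 - <<'E'
from h import *
plan(.5153,.3452,.0265,1.44)
E
```

```text
clock: 17.5
tcp_pos: [0.5145, 0.3447, 0.0408]
eef_rot: [-3.14, 0.002, 1.438]
wrist_force: [-0.4, -0.9, -1.5]
grip_width: 0.0375
grasp_force: 30.0
clock: 17.83
tcp_pos: [0.5151, 0.347, 0.0343]
eef_rot: [3.141, -0.001, 1.439]
wrist_force: [-0.4, -0.0, -0.5]
grip_width: 0.0374
grasp_force: 30.0
tool shift/20mm [-0.09  0.02  0.39] spin -0.01 clock 17.8333
```

```bash
python3 -m handwheel '[{"grip":-1,"linear":[-0.05,0,0.2],"spin":0},{"grip":-1,"linear":[-0.05,0,0.1],"spin":0},{"grip":-1,"linear":[0,0,0.05],"spin":0},{"grip":-1,"linear":[0,0,0],"spin":0},{"grip":-1,"linear":[0,0,0],"spin":0}]'
python3 -m handwheel '[{"grip":-1,"linear":[0,0,0.05],"spin":0},{"grip":-1,"linear":[0,0,0],"spin":0},{"grip":-1,"linear":[0,0,0],"spin":0}]'
```

```text
clock: 18.25
tcp_pos: [0.5144, 0.3446, 0.0266]
eef_rot: [3.141, -0.0, 1.439]
wrist_force: [0.0, 1.3, -2.0]
grip_width: 0.0377
grasp_force: 30.0
clock: 18.5
tcp_pos: [0.5145, 0.3448, 0.0264]
eef_rot: [3.141, -0.0, 1.439]
wrist_force: [-2.0, -2.1, 8.5]
grip_width: 0.0375
grasp_force: 30.0
```

Contact. I'll open, rise and go back over the stack (shift −8, +4.9).

```bash
python3 -m handwheel '[{"grip":1,"linear":[0,0,0],"spin":0},{"grip":1,"linear":[0,0,0],"spin":0},{"grip":1,"linear":[0,0,0],"spin":0},{"grip":1,"linear":[0,0,0],"spin":0},{"grip":1,"linear":[0,0,0],"spin":0},{"grip":1,"linear":[0,0,0],"spin":0},{"grip":1,"linear":[0,0,-0.3],"spin":0},{"grip":1,"linear":[0,0,-0.7],"spin":0}]'
python3 -m handwheel '[{"grip":1,"linear":[0,0,-1],"spin":0},{"grip":1,"linear":[0,0,-1],"spin":0},{"grip":1,"linear":[0,0,-1],"spin":0},{"grip":1,"linear":[0,0,-1],"spin":0},{"grip":1,"linear":[0,0,-1],"spin":0},{"grip":1,"linear":[0,0,-1],"spin":0},{"grip":1,"linear":[0,0,-1],"spin":0},{"grip":1,"linear":[0,0,0],"spin":0}]'
python3 - <<'E'
from h import *
plan(.590,.171,.185,1.44)
p,d=shot("t4","top")
Q,m=region("top",d,.590,.171,.04,.096,.112);c=np.argwhere(m)[:,::-1].mean(0);print("white",c,at("top",c,.106))
Q,m=region("top",d,.515,.345,.05,.04,.06);
if m.any(): c=np.argwhere(m)[:,::-1].mean(0);print("green",c,at("top",c,.05))
Q,m=region("top",d,.43,0,.05,.1,.18)
E
```

```text
clock: 19.17
tcp_pos: [0.5134, 0.3437, 0.0446]
eef_rot: [-3.139, 0.002, 1.439]
wrist_force: [-0.5, -0.6, -0.3]
grip_width: 0.0865
grasp_force: 0.0
clock: 19.83
tcp_pos: [0.5157, 0.3465, 0.1912]
eef_rot: [3.137, -0.005, 1.44]
wrist_force: [0.5, 0.8, 0.2]
grip_width: 0.0918
grasp_force: 0.0
tool shift/20mm [-8.22  4.83  0.29] spin -0.0 clock 19.8333
top 264 median [0.5894 0.1695 0.1052] mid [0.5898 0.1695 0.1047]
white [194.74621212 203.50757576] [0.58950147 0.16953739 0.106     ]
top 88 median [0.5173 0.3378 0.0489] mid [0.5155 0.341  0.0487]
green [139.71590909 228.89772727] [0.51698742 0.33816122 0.05      ]
top 2 median [ 0.4208 -0.0086  0.151 ] mid [ 0.4208 -0.0086  0.151 ]
```

```bash
python3 -m handwheel '[{"grip":1,"linear":[-0.82,0.48,0],"spin":0},{"grip":1,"linear":[-0.82,0.48,0],"spin":0},{"grip":1,"linear":[-0.82,0.48,0],"spin":0},{"grip":1,"linear":[-0.82,0.48,0],"spin":0},{"grip":1,"linear":[-0.82,0.48,0],"spin":0},{"grip":1,"linear":[-0.82,0.48,0],"spin":0},{"grip":1,"linear":[-0.82,0.48,0],"spin":0},{"grip":1,"linear":[-0.82,0.48,0],"spin":0}]'
python3 -m handwheel '[{"grip":1,"linear":[-0.82,0.48,0],"spin":0},{"grip":1,"linear":[-0.82,0.48,0],"spin":0},{"grip":1,"linear":[0,0,0],"spin":0},{"grip":1,"linear":[0,0,0.7],"spin":0},{"grip":1,"linear":[0,0,0.8],"spin":0},{"grip":1,"linear":[0,0,0.5],"spin":0},{"grip":1,"linear":[0,0,0],"spin":0},{"grip":1,"linear":[0,0,0],"spin":0}]'
python3 - <<'E'
from h import *
plan(.590,.1705,.077,1.44)
E
```

```text
clock: 20.55
tcp_pos: [0.5732, 0.2034, 0.1854]
eef_rot: [-3.141, 0.0, 1.439]
wrist_force: [-0.3, -0.8, 0.0]
grip_width: 0.0916
grasp_force: 0.0
clock: 21.22
tcp_pos: [0.5875, 0.1697, 0.1452]
eef_rot: [-3.14, 0.0, 1.44]
wrist_force: [0.8, 0.5, 0.0]
grip_width: 0.0918
grasp_force: 0.0
tool shift/20mm [0.06 0.13 3.41] spin -0.0 clock 21.2167
```

```bash
python3 -m handwheel '[{"grip":1,"linear":[0.05,0.1,0.6],"spin":0},{"grip":1,"linear":[0,0,0.8],"spin":0},{"grip":1,"linear":[0,0,0.8],"spin":0},{"grip":1,"linear":[0,0,0.6],"spin":0},{"grip":1,"linear":[0,0,0.4],"spin":0},{"grip":1,"linear":[0,0,0.1],"spin":0},{"grip":1,"linear":[0,0,0],"spin":0},{"grip":1,"linear":[0,0,0],"spin":0}]'
python3 -m handwheel '[{"grip":-1,"linear":[0,0,0],"spin":0},{"grip":-1,"linear":[0,0,0],"spin":0},{"grip":-1,"linear":[0,0,0],"spin":0},{"grip":-1,"linear":[0,0,0],"spin":0},{"grip":-1,"linear":[0,0,0],"spin":0},{"grip":-1,"linear":[0,0,0],"spin":0},{"grip":-1,"linear":[0,0,0],"spin":0},{"grip":-1,"linear":[0,0,0],"spin":0}]'
python3 -m handwheel '[{"grip":-1,"linear":[0,0,0],"spin":0},{"grip":-1,"linear":[0,0,0],"spin":0}]'
python3 - <<'E'
from h import *
plan(.577,-.1636,.2,1.44)
E
```

```text
clock: 21.88
tcp_pos: [0.5905, 0.1705, 0.0801]
eef_rot: [3.141, -0.0, 1.439]
wrist_force: [-0.6, -0.4, 0.2]
grip_width: 0.0917
grasp_force: 0.0
clock: 22.55
tcp_pos: [0.5903, 0.1702, 0.0796]
eef_rot: [3.141, 0.0, 1.439]
wrist_force: [-0.7, -0.7, 1.0]
grip_width: 0.0513
grasp_force: 30.0
clock: 22.72
tcp_pos: [0.5903, 0.1702, 0.0796]
eef_rot: [3.141, -0.0, 1.439]
wrist_force: [-0.1, 0.2, 0.7]
grip_width: 0.0514
grasp_force: 30.0
tool shift/20mm [-16.63   1.53  -6.02] spin -0.01 clock 22.7167
```

```bash
python3 -m handwheel '[{"grip":-1,"linear":[0,0,-0.4],"spin":0},{"grip":-1,"linear":[0,0,-0.8],"spin":0},{"grip":-1,"linear":[0,0,-0.9],"spin":0},{"grip":-1,"linear":[0,0,-0.9],"spin":0},{"grip":-1,"linear":[0,0,-0.9],"spin":0},{"grip":-1,"linear":[0,0,-0.4],"spin":0},{"grip":-1,"linear":[-0.3,0,0],"spin":0},{"grip":-1,"linear":[-0.6,0.1,0],"spin":0}]'
python3 -m handwheel '[{"grip":-1,"linear":[-0.9,0.1,0],"spin":0},{"grip":-1,"linear":[-0.9,0.1,0],"spin":0},{"grip":-1,"linear":[-0.9,0.1,0],"spin":0},{"grip":-1,"linear":[-0.9,0.1,0],"spin":0},{"grip":-1,"linear":[-0.9,0.1,0],"spin":0},{"grip":-1,"linear":[-0.9,0.1,0],"spin":0},{"grip":-1,"linear":[-0.9,0.1,0],"spin":0},{"grip":-1,"linear":[-0.9,0.1,0],"spin":0}]'
python3 -m handwheel '[{"grip":-1,"linear":[-0.9,0.1,0],"spin":0},{"grip":-1,"linear":[-0.9,0.1,0],"spin":0},{"grip":-1,"linear":[-0.9,0.1,0],"spin":0},{"grip":-1,"linear":[-0.9,0.1,0],"spin":0},{"grip":-1,"linear":[-0.9,0.1,0],"spin":0},{"grip":-1,"linear":[-0.9,0.1,0],"spin":0},{"grip":-1,"linear":[-0.9,0.1,0],"spin":0},{"grip":-1,"linear":[-0.9,0.1,0],"spin":0}]'
python3 -m handwheel '[{"grip":-1,"linear":[-0.9,0,0],"spin":0},{"grip":-1,"linear":[-0.4,0,0],"spin":0},{"grip":-1,"linear":[0,0,0],"spin":0},{"grip":-1,"linear":[0,0,0],"spin":0},{"grip":-1,"linear":[0,0,0],"spin":0}]'
python3 - <<'E'
from h import *
plan(.577,-.1636,.0286,1.44)
E
```

```text
clock: 23.38
tcp_pos: [0.5892, 0.1532, 0.1655]
eef_rot: [-3.142, -0.001, 1.442]
wrist_force: [0.8, 0.4, -1.7]
grip_width: 0.0516
grasp_force: 30.0
clock: 24.05
tcp_pos: [0.5855, 0.0045, 0.1638]
eef_rot: [-3.139, 0.001, 1.438]
wrist_force: [-1.0, -0.3, -2.0]
grip_width: 0.0518
grasp_force: 30.0
clock: 24.72
tcp_pos: [0.582, -0.1401, 0.1638]
eef_rot: [-3.139, 0.001, 1.438]
wrist_force: [0.4, 0.8, -2.6]
grip_width: 0.0515
grasp_force: 30.0
clock: 25.13
tcp_pos: [0.5801, -0.1621, 0.1652]
eef_rot: [-3.141, -0.001, 1.441]
wrist_force: [-0.7, 0.6, -2.0]
grip_width: 0.0512
grasp_force: 30.0
tool shift/20mm [-0.1  -0.14  6.83] spin 0.0 clock 25.1333
```

```bash
python3 -m handwheel '[{"grip":-1,"linear":[-0.1,-0.14,0.6],"spin":0},{"grip":-1,"linear":[0,0,0.9],"spin":0},{"grip":-1,"linear":[0,0,1],"spin":0},{"grip":-1,"linear":[0,0,1],"spin":0},{"grip":-1,"linear":[0,0,1],"spin":0},{"grip":-1,"linear":[0,0,0.9],"spin":0},{"grip":-1,"linear":[0,0,0.6],"spin":0},{"grip":-1,"linear":[0,0,0.4],"spin":0}]'
python3 -m handwheel '[{"grip":-1,"linear":[0,0,0.1],"spin":0},{"grip":-1,"linear":[0,0,0],"spin":0},{"grip":-1,"linear":[0,0,0],"spin":0}]'
python3 - <<'E'
from h import *
plan(.577,-.1636,.0286,1.44)
E
```

```text
clock: 25.8
tcp_pos: [0.5769, -0.1636, 0.0362]
eef_rot: [-3.14, -0.001, 1.441]
wrist_force: [0.8, -0.8, -2.1]
grip_width: 0.0514
grasp_force: 30.0
clock: 26.05
tcp_pos: [0.578, -0.1648, 0.0364]
eef_rot: [3.14, -0.0, 1.44]
wrist_force: [0.0, 0.8, -1.3]
grip_width: 0.0515
grasp_force: 30.0
tool shift/20mm [ 0.05 -0.06  0.39] spin -0.0 clock 26.05
```

```bash
python3 -m handwheel '[{"grip":-1,"linear":[0.05,-0.05,0.2],"spin":0},{"grip":-1,"linear":[0,0,0.1],"spin":0},{"grip":-1,"linear":[0,0,0.05],"spin":0},{"grip":-1,"linear":[0,0,0],"spin":0},{"grip":-1,"linear":[0,0,0],"spin":0}]'
python3 -m handwheel '[{"grip":-1,"linear":[0,0,0.05],"spin":0},{"grip":-1,"linear":[0,0,0],"spin":0},{"grip":-1,"linear":[0,0,0],"spin":0}]'
```

```text
clock: 26.47
tcp_pos: [0.5765, -0.164, 0.0287]
eef_rot: [3.141, 0.0, 1.439]
wrist_force: [0.1, -0.4, -1.6]
grip_width: 0.0513
grasp_force: 30.0
clock: 26.72
tcp_pos: [0.5766, -0.164, 0.0285]
eef_rot: [3.141, 0.001, 1.439]
wrist_force: [-4.4, -0.9, 8.8]
grip_width: 0.0512
grasp_force: 30.0
```

```bash
python3 -m handwheel '[{"grip":1,"linear":[0,0,0],"spin":0},{"grip":1,"linear":[0,0,0],"spin":0},{"grip":1,"linear":[0,0,0],"spin":0},{"grip":1,"linear":[0,0,0],"spin":0},{"grip":1,"linear":[0,0,0],"spin":0},{"grip":1,"linear":[0,0,0],"spin":0},{"grip":1,"linear":[0,0,-0.3],"spin":0},{"grip":1,"linear":[0,0,-0.7],"spin":0}]'
python3 -m handwheel '[{"grip":1,"linear":[0,0,-1],"spin":0},{"grip":1,"linear":[0,0,-1],"spin":0},{"grip":1,"linear":[0,0,-1],"spin":0},{"grip":1,"linear":[0,0,-1],"spin":0},{"grip":1,"linear":[0,0,-1],"spin":0},{"grip":1,"linear":[0,0,-1],"spin":0},{"grip":1,"linear":[1,-0.1,0],"spin":0},{"grip":1,"linear":[1,-0.1,0],"spin":0}]'
python3 -m handwheel '[{"grip":1,"linear":[1,-0.1,0],"spin":0},{"grip":1,"linear":[1,-0.1,0],"spin":0},{"grip":1,"linear":[1,-0.1,0],"spin":0},{"grip":1,"linear":[1,-0.1,0],"spin":0},{"grip":1,"linear":[1,-0.1,0],"spin":0},{"grip":1,"linear":[1,-0.1,0],"spin":0},{"grip":1,"linear":[0,0,0],"spin":0},{"grip":1,"linear":[0,0,0],"spin":0}]'
python3 - <<'E'
from h import *
plan(.590,.1705,.16,1.44)
p,d=shot("t5","top",(110,130,350,290),3)
def z(n,x,y,rad,a,b,h):
    Q,m=region("top",d,x,y,rad,a,b)
    if m.any(): c=np.argwhere(m)[:,::-1].mean(0);print(n,c,at("top",c,h))
z("black",.589,.17,.045,.045,.06,.056);z("green",.515,.345,.04,.04,.06,.05);z("white",.577,-.164,.04,.04,.065,.055)
E
```

```text
clock: 27.38
tcp_pos: [0.5752, -0.1637, 0.0464]
eef_rot: [-3.139, -0.0, 1.439]
wrist_force: [-0.6, -0.4, 1.3]
grip_width: 0.0913
grasp_force: 0.0
clock: 28.05
tcp_pos: [0.5784, -0.1248, 0.1694]
eef_rot: [3.139, 0.001, 1.436]
wrist_force: [0.4, 1.5, -0.8]
grip_width: 0.0915
grasp_force: 0.0
clock: 28.72
tcp_pos: [0.5815, -0.0017, 0.168]
eef_rot: [3.141, -0.0, 1.442]
wrist_force: [0.7, -0.2, -0.3]
grip_width: 0.0919
grasp_force: 0.0
tool shift/20mm [ 8.59 -0.68  0.4 ] spin 0.02 clock 28.7167
top 387 median [0.5888 0.1675 0.0544] mid [0.5879 0.1745 0.0528]
black [197.66408269 206.19896641] [0.58815002 0.16735174 0.056     ]
top 139 median [0.5133 0.3426 0.0494] mid [0.5125 0.3435 0.0484]
green [138.23021583 230.28057554] [0.51275882 0.34243397 0.05      ]
top 258 median [ 0.5758 -0.1648  0.0537] mid [ 0.5754 -0.164   0.0508]
white [310.59689922 213.30232558] [ 0.57517798 -0.16387543  0.055     ]
```

View pics/t5.png

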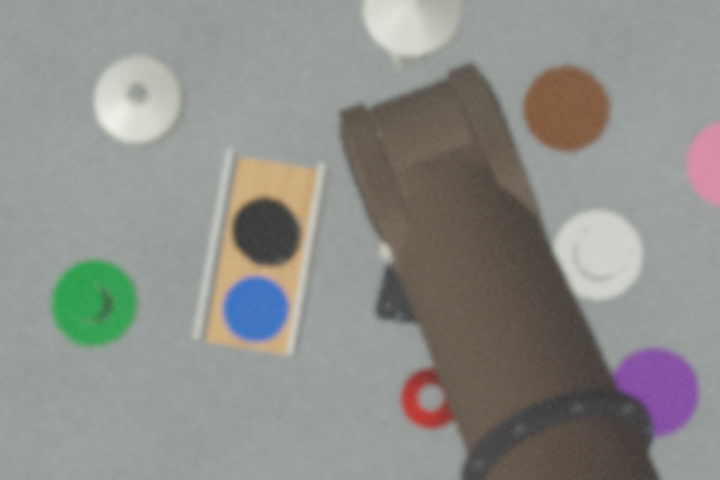

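The bottle stands at (430,398) in the crop, green and white tins sit on their coasters, and the black tin alone is left in the caddy at (267,232). Next is the black tin.

```bash
python3 -m handwheel '[{"grip":1,"linear":[0.9,-0.06,0],"spin":0},{"grip":1,"linear":[0.9,-0.06,0],"spin":0},{"grip":1,"linear":[0.9,-0.06,0],"spin":0},{"grip":1,"linear":[0.9,-0.06,0],"spin":0},{"grip":1,"linear":[0.9,-0.06,0],"spin":0},{"grip":1,"linear":[0.9,-0.06,0],"spin":0},{"grip":1,"linear":[0.9,-0.06,0],"spin":0},{"grip":1,"linear":[0.9,-0.06,0],"spin":0}]'
python3 -m handwheel '[{"grip":1,"linear":[0.9,0,0],"spin":0},{"grip":1,"linear":[0.3,0,0],"spin":0},{"grip":1,"linear":[0,0,0.6],"spin":0},{"grip":1,"linear":[0,0,0.9],"spin":0},{"grip":1,"linear":[0,0,0.9],"spin":0},{"grip":1,"linear":[0,0,0.6],"spin":0},{"grip":1,"linear":[0,0,0],"spin":0},{"grip":1,"linear":[0,0,0],"spin":0}]'
python3 - <<'E'
from h import *
plan(.589,.169,.028,1.44)
E
```

```text
clock: 29.43
tcp_pos: [0.5914, 0.1398, 0.1675]
eef_rot: [3.142, 0.001, 1.437]
wrist_force: [0.5, -0.4, 0.2]
grip_width: 0.0915
grasp_force: 0.0
clock: 30.1
tcp_pos: [0.5938, 0.1631, 0.1067]
eef_rot: [-3.14, 0.001, 1.438]
wrist_force: [0.1, 0.7, 0.0]
grip_width: 0.0918
grasp_force: 0.0
tool shift/20mm [ 0.26 -0.27  3.94] spin -0.02 clock 30.1
```

```bash
python3 -m handwheel '[{"grip":1,"linear":[0.22,-0.25,0],"spin":0},{"grip":1,"linear":[0,0,0.6],"spin":0},{"grip":1,"linear":[0,0,0.8],"spin":0},{"grip":1,"linear":[0,0,0.8],"spin":0},{"grip":1,"linear":[0,0,0.8],"spin":0},{"grip":1,"linear":[0,0,0.5],"spin":0},{"grip":1,"linear":[0,0,0.2],"spin":0},{"grip":1,"linear":[0,0,0],"spin":0}]'
python3 - <<'E'
from h import *
plan(.589,.169,.028,1.44)
E
```

```text
clock: 30.77
tcp_pos: [0.5892, 0.1697, 0.0327]
eef_rot: [-3.14, 0.0, 1.44]
wrist_force: [-0.3, -0.6, 0.2]
grip_width: 0.0917
grasp_force: 0.0
tool shift/20mm [-0.03 -0.    0.24] spin -0.0 clock 30.7667
```

```bash
python3 -m handwheel '[{"grip":1,"linear":[0,0,0.1],"spin":0},{"grip":1,"linear":[0,0,0],"spin":0},{"grip":-1,"linear":[0,0,0],"spin":0},{"grip":-1,"linear":[0,0,0],"spin":0},{"grip":-1,"linear":[0,0,0],"spin":0},{"grip":-1,"linear":[0,0,0],"spin":0},{"grip":-1,"linear":[0,0,0],"spin":0},{"grip":-1,"linear":[0,0,0],"spin":0}]'
python3 -m handwheel '[{"grip":-1,"linear":[0,0,0],"spin":0},{"grip":-1,"linear":[0,0,0],"spin":0}]'
python3 - <<'E'
from h import *
plan(.5162,-.3613,.13,1.44)
E
```

```text
clock: 31.43
tcp_pos: [0.5898, 0.1696, 0.0317]
eef_rot: [3.141, -0.0, 1.439]
wrist_force: [-0.6, -0.6, 2.3]
grip_width: 0.0655
grasp_force: 30.0
clock: 31.6
tcp_pos: [0.5898, 0.1696, 0.0317]
eef_rot: [3.141, 0.0, 1.439]
wrist_force: [-0.5, -0.8, 3.8]
grip_width: 0.0657
grasp_force: 30.0
tool shift/20mm [-26.8   -0.16  -4.91] spin -0.01 clock 31.6
```

```bash
python3 -m handwheel '[{"grip":-1,"linear":[0,0,-0.3],"spin":0},{"grip":-1,"linear":[0,0,-0.7],"spin":0},{"grip":-1,"linear":[0,0,-0.9],"spin":0},{"grip":-1,"linear":[0,0,-0.9],"spin":0},{"grip":-1,"linear":[0,0,-0.9],"spin":0},{"grip":-1,"linear":[0,0,-0.9],"spin":0},{"grip":-1,"linear":[0,0,-0.9],"spin":0},{"grip":-1,"linear":[0,0,-0.5],"spin":0}]'
python3 -m handwheel '[{"grip":-1,"linear":[-0.3,0,0],"spin":0},{"grip":-1,"linear":[-0.6,0,0],"spin":0},{"grip":-1,"linear":[-0.9,0,0],"spin":0},{"grip":-1,"linear":[-0.9,0,0],"spin":0},{"grip":-1,"linear":[-0.9,0,0],"spin":0},{"grip":-1,"linear":[-0.9,0,0],"spin":0},{"grip":-1,"linear":[-0.9,0,0],"spin":0},{"grip":-1,"linear":[-0.9,0,0],"spin":0}]'
python3 -m handwheel '[{"grip":-1,"linear":[-0.9,0,0],"spin":0},{"grip":-1,"linear":[-0.9,0,0],"spin":0},{"grip":-1,"linear":[-0.9,0,0],"spin":0},{"grip":-1,"linear":[-0.9,0,0],"spin":0},{"grip":-1,"linear":[-0.9,0,0],"spin":0},{"grip":-1,"linear":[-0.9,0,0],"spin":0},{"grip":-1,"linear":[-0.9,0,0],"spin":0},{"grip":-1,"linear":[-0.9,0,0],"spin":0}]'
python3 -m handwheel '[{"grip":-1,"linear":[-0.9,0,0],"spin":0},{"grip":-1,"linear":[-0.9,0,0],"spin":0},{"grip":-1,"linear":[-0.9,0,0],"spin":0},{"grip":-1,"linear":[-0.9,0,0],"spin":0},{"grip":-1,"linear":[-0.9,0,0],"spin":0},{"grip":-1,"linear":[-0.9,0,0],"spin":0},{"grip":-1,"linear":[-0.9,0,0],"spin":0},{"grip":-1,"linear":[-0.9,0,0],"spin":0}]'
python3 -m handwheel '[{"grip":-1,"linear":[-0.9,0,0],"spin":0},{"grip":-1,"linear":[-0.9,0,0],"spin":0},{"grip":-1,"linear":[-0.9,0,0],"spin":0},{"grip":-1,"linear":[-0.9,0,0],"spin":0},{"grip":-1,"linear":[-0.5,0,0],"spin":0},{"grip":-1,"linear":[0,0,0],"spin":0},{"grip":-1,"linear":[0,0,0],"spin":0},{"grip":-1,"linear":[0,0,0],"spin":0}]'
python3 - <<'E'
from h import *
plan(.5162,-.3613,.0312,1.44)
E
```

```text
clock: 32.27
tcp_pos: [0.5902, 0.1702, 0.1546]
eef_rot: [3.139, -0.001, 1.44]
wrist_force: [-0.9, 0.8, -2.3]
grip_width: 0.0655
grasp_force: 30.0
clock: 32.93
tcp_pos: [0.5717, 0.0421, 0.15]
eef_rot: [-3.139, 0.001, 1.438]
wrist_force: [0.7, -0.6, -2.4]
grip_width: 0.0655
grasp_force: 30.0
clock: 33.6
tcp_pos: [0.5524, -0.1003, 0.15]
eef_rot: [-3.139, 0.001, 1.438]
wrist_force: [0.6, 0.4, -2.5]
grip_width: 0.0655
grasp_force: 30.0
clock: 34.27
tcp_pos: [0.5332, -0.2427, 0.1499]
eef_rot: [-3.139, -0.0, 1.438]
wrist_force: [0.6, -0.0, -2.7]
grip_width: 0.0655
grasp_force: 30.0
clock: 34.93
tcp_pos: [0.5245, -0.3206, 0.1511]
eef_rot: [-3.141, -0.001, 1.44]
wrist_force: [0.4, 0.2, -2.2]
grip_width: 0.0657
grasp_force: 30.0
tool shift/20mm [-2.08 -0.14  5.99] spin 0.0 clock 34.9333
```

```bash
python3 -m handwheel '[{"grip":-1,"linear":[-0.5,-0.04,0],"spin":0},{"grip":-1,"linear":[-0.6,-0.04,0],"spin":0},{"grip":-1,"linear":[-0.6,-0.04,0],"spin":0},{"grip":-1,"linear":[-0.4,0,0],"spin":0},{"grip":-1,"linear":[0,0,0.5],"spin":0},{"grip":-1,"linear":[0,0,0.8],"spin":0},{"grip":-1,"linear":[0,0,0.9],"spin":0},{"grip":-1,"linear":[0,0,0.9],"spin":0}]'
python3 -m handwheel '[{"grip":-1,"linear":[0,0,0.9],"spin":0},{"grip":-1,"linear":[0,0,0.9],"spin":0},{"grip":-1,"linear":[0,0,0.6],"spin":0},{"grip":-1,"linear":[0,0,0.1],"spin":0},{"grip":-1,"linear":[0,0,0],"spin":0},{"grip":-1,"linear":[0,0,0],"spin":0}]'
python3 - <<'E'
from h import *
plan(.5162,-.3613,.0307,1.44)
E
```

```text
clock: 35.6
tcp_pos: [0.5167, -0.3633, 0.0883]
eef_rot: [3.141, -0.0, 1.439]
wrist_force: [0.8, 0.5, -2.7]
grip_width: 0.0652
grasp_force: 30.0
clock: 36.1
tcp_pos: [0.5173, -0.3635, 0.0401]
eef_rot: [3.141, 0.0, 1.439]
wrist_force: [-0.0, -0.3, -2.0]
grip_width: 0.0655
grasp_force: 30.0
tool shift/20mm [ 0.1  -0.07  0.47] spin -0.01 clock 36.1
```

```bash
python3 -m handwheel '[{"grip":-1,"linear":[0.1,-0.05,0.2],"spin":0},{"grip":-1,"linear":[0,0,0.15],"spin":0},{"grip":-1,"linear":[0,0,0.1],"spin":0},{"grip":-1,"linear":[0,0,0],"spin":0},{"grip":-1,"linear":[0,0,0],"spin":0}]'
python3 -m handwheel '[{"grip":-1,"linear":[0,0,0.05],"spin":0},{"grip":-1,"linear":[0,0,0],"spin":0},{"grip":-1,"linear":[0,0,0],"spin":0}]'
```

```text
clock: 36.52
tcp_pos: [0.5162, -0.3613, 0.0307]
eef_rot: [3.141, 0.0, 1.439]
wrist_force: [0.1, 0.4, -0.9]
grip_width: 0.0655
grasp_force: 30.0
clock: 36.77
tcp_pos: [0.5161, -0.3613, 0.0307]
eef_rot: [3.141, 0.001, 1.439]
wrist_force: [-3.7, 2.3, 10.3]
grip_width: 0.0654
grasp_force: 30.0
```

```bash
python3 -m handwheel '[{"grip":1,"linear":[0,0,0],"spin":0},{"grip":1,"linear":[0,0,0],"spin":0},{"grip":1,"linear":[0,0,0],"spin":0},{"grip":1,"linear":[0,0,0],"spin":0},{"grip":1,"linear":[0,0,0],"spin":0},{"grip":1,"linear":[0,0,-0.3],"spin":0},{"grip":1,"linear":[0,0,-0.6],"spin":0},{"grip":1,"linear":[0,0,-1],"spin":0}]'
python3 -m handwheel '[{"grip":1,"linear":[0,0,-1],"spin":0},{"grip":1,"linear":[0,0,-1],"spin":0},{"grip":1,"linear":[0,0,-1],"spin":0},{"grip":1,"linear":[0,0,-1],"spin":0},{"grip":1,"linear":[0,0,-1],"spin":0},{"grip":1,"linear":[0,0,-1],"spin":0},{"grip":1,"linear":[0,0,-1],"spin":0},{"grip":1,"linear":[0,0,-1],"spin":0}]'
python3 -m handwheel '[{"grip":1,"linear":[0,0,0],"spin":1},{"grip":1,"linear":[0,0,0],"spin":1},{"grip":1,"linear":[0,0,0],"spin":1},{"grip":1,"linear":[0,0,0],"spin":1},{"grip":1,"linear":[0,0,0],"spin":1},{"grip":1,"linear":[0,0,0],"spin":1},{"grip":1,"linear":[0,0,0],"spin":1},{"grip":1,"linear":[0,0,0],"spin":1}]'
python3 -m handwheel '[{"grip":1,"linear":[0,0,0],"spin":1},{"grip":1,"linear":[0,0,0],"spin":1},{"grip":1,"linear":[0,0,0],"spin":1},{"grip":1,"linear":[0,0,0],"spin":1},{"grip":1,"linear":[0,0,0],"spin":1},{"grip":1,"linear":[0,0,0],"spin":1},{"grip":1,"linear":[0,0,0],"spin":1},{"grip":1,"linear":[0,0,0],"spin":0}]'
python3 - <<'E'
from h import *
plan(.43,0,.24,-.131);print(r.observe()["qpos"].round(2))
p,d=shot("t6","top",(110,130,420,290),2.5)
def z(n,x,y,rad,a,b,h):
    Q,m=region("top",d,x,y,rad,a,b)
    if m.any(): c=np.argwhere(m)[:,::-1].mean(0);print(n,c,at("top",c,h))
z("black",.516,-.361,.04,.04,.065,.055);z("green",.515,.345,.04,.04,.06,.05);z("white",.577,-.164,.04,.04,.065,.055)
E
```

```text
clock: 37.43
tcp_pos: [0.515, -0.3608, 0.0671]
eef_rot: [-3.139, -0.001, 1.44]
wrist_force: [0.2, -0.4, 0.3]
grip_width: 0.0918
grasp_force: 0.0
clock: 38.1
tcp_pos: [0.516, -0.361, 0.2299]
eef_rot: [3.141, 0.0, 1.44]
wrist_force: [0.2, -0.7, -0.2]
grip_width: 0.0918
grasp_force: 0.0
clock: 38.77
tcp_pos: [0.5161, -0.361, 0.2289]
eef_rot: [3.141, -0.001, 0.597]
wrist_force: [-0.7, 0.8, -0.3]
grip_width: 0.0917
grasp_force: 0.0
clock: 39.43
tcp_pos: [0.5163, -0.3609, 0.2288]
eef_rot: [3.142, -0.001, -0.136]
wrist_force: [-0.1, 0.0, -0.2]
grip_width: 0.0919
grasp_force: 0.0
tool shift/20mm [ -6.72 -17.29  -0.57] spin -0.05 clock 39.4333
[ 0.66  0.46 -0.2   1.56  0.1   1.13 -1.27]
top 114 median [ 0.4952 -0.3634  0.0539] mid [ 0.4954 -0.3639  0.0522]
black [377.64035088 242.        ] [ 0.49501249 -0.36200746  0.055     ]
top 139 median [0.5129 0.3431 0.0491] mid [0.5125 0.3429 0.0485]
green [138.22302158 230.39568345] [0.51241745 0.34243752 0.05      ]
top 260 median [ 0.5756 -0.1648  0.0536] mid [ 0.5755 -0.1643  0.0506]
white [310.63076923 213.34615385] [ 0.57505134 -0.16397598  0.055     ]
```

View pics/t6.png

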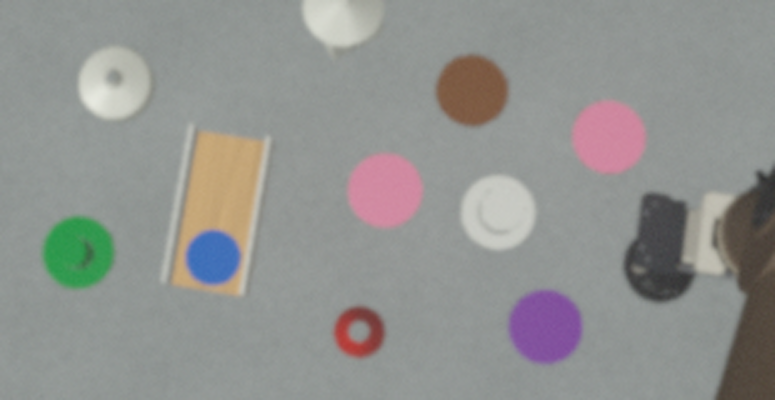

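All three tins are on their coasters and the bottle stands at crop (360,332). I'll fetch the bottle.

```bash
python3 -m handwheel '[{"grip":1,"linear":[-0.36,-0.92,-0.1],"spin":0},{"grip":1,"linear":[-0.36,-0.92,-0.1],"spin":0},{"grip":1,"linear":[-0.36,-0.92,-0.1],"spin":0},{"grip":1,"linear":[-0.36,-0.92,-0.1],"spin":0},{"grip":1,"linear":[-0.36,-0.92,-0.1],"spin":0},{"grip":1,"linear":[-0.36,-0.92,-0.1],"spin":0},{"grip":1,"linear":[-0.36,-0.92,0],"spin":0},{"grip":1,"linear":[-0.36,-0.92,0],"spin":0}]'
python3 -m handwheel '[{"grip":1,"linear":[-0.36,-0.92,0],"spin":0},{"grip":1,"linear":[-0.36,-0.92,0],"spin":0},{"grip":1,"linear":[-0.36,-0.92,0],"spin":0},{"grip":1,"linear":[-0.36,-0.92,0],"spin":0},{"grip":1,"linear":[-0.36,-0.92,0],"spin":0},{"grip":1,"linear":[-0.36,-0.92,0],"spin":0},{"grip":1,"linear":[-0.36,-0.92,0],"spin":0},{"grip":1,"linear":[-0.36,-0.92,0],"spin":0}]'
python3 -m handwheel '[{"grip":1,"linear":[-0.36,-0.92,0],"spin":0},{"grip":1,"linear":[-0.36,-0.92,0],"spin":0},{"grip":1,"linear":[0,0,0],"spin":0},{"grip":1,"linear":[0,0,0],"spin":0},{"grip":1,"linear":[0,0,0],"spin":0}]'
python3 - <<'E'
from h import *
plan(.43,0,.124,-.131)
p,d=r.camera("top")
Q,m=region("top",d,.516,-.361,.045,.04,.065);c=np.argwhere(m)[:,::-1].mean(0);print(c,at("top",c,.055))
E
```

```text
clock: 40.15
tcp_pos: [0.478, -0.2067, 0.2403]
eef_rot: [3.141, -0.001, -0.127]
wrist_force: [-0.1, -0.1, 0.3]
grip_width: 0.0917
grasp_force: 0.0
clock: 40.82
tcp_pos: [0.4401, -0.0533, 0.2402]
eef_rot: [3.141, -0.001, -0.127]
wrist_force: [0.3, -0.0, -0.6]
grip_width: 0.0922
grasp_force: 0.0
clock: 41.23
tcp_pos: [0.4312, -0.0164, 0.2399]
eef_rot: [3.141, -0.001, -0.129]
wrist_force: [-0.3, -0.8, -0.3]
grip_width: 0.0919
grasp_force: 0.0
tool shift/20mm [-0.17 -0.81  5.79] spin 0.02 clock 41.2333
top 389 median [ 0.5151 -0.3611  0.054 ] mid [ 0.5145 -0.3631  0.051 ]
[377.38560411 235.35732648] [ 0.51445254 -0.36131516  0.055     ]
```

```bash
python3 -m handwheel '[{"grip":1,"linear":[-0.07,-0.4,0],"spin":0},{"grip":1,"linear":[-0.1,-0.4,0],"spin":0},{"grip":1,"linear":[0,0,0.8],"spin":0},{"grip":1,"linear":[0,0,0.9],"spin":0},{"grip":1,"linear":[0,0,0.9],"spin":0},{"grip":1,"linear":[0,0,0.9],"spin":0},{"grip":1,"linear":[0,0,0.9],"spin":0},{"grip":1,"linear":[0,0,0.6],"spin":0}]'
python3 -m handwheel '[{"grip":1,"linear":[0,0,0.4],"spin":0},{"grip":1,"linear":[0,0,0.1],"spin":0},{"grip":1,"linear":[0,0,0],"spin":0},{"grip":1,"linear":[0,0,0],"spin":0}]'
python3 - <<'E'
from h import *
plan(.43,0,.124,-.131)
E
```

```text
clock: 41.95
tcp_pos: [0.4291, 0.0009, 0.1381]
eef_rot: [-3.141, 0.001, -0.131]
wrist_force: [-0.1, 0.9, -0.0]
grip_width: 0.0918
grasp_force: 0.0
clock: 42.28
tcp_pos: [0.4302, 0.0006, 0.1301]
eef_rot: [-3.141, -0.001, -0.131]
wrist_force: [0.4, -0.5, 0.1]
grip_width: 0.0917
grasp_force: 0.0
tool shift/20mm [-0.    0.03  0.3 ] spin -0.0 clock 42.2833
```

```bash
python3 -m handwheel '[{"grip":1,"linear":[0,0.03,0.3],"spin":0},{"grip":1,"linear":[0,0,0],"spin":0},{"grip":-1,"linear":[0,0,0],"spin":0},{"grip":-1,"linear":[0,0,0],"spin":0},{"grip":-1,"linear":[0,0,0],"spin":0},{"grip":-1,"linear":[0,0,0],"spin":0},{"grip":-1,"linear":[0,0,0],"spin":0},{"grip":-1,"linear":[0,0,0],"spin":0}]'
python3 -m handwheel '[{"grip":-1,"linear":[0,0,0],"spin":0},{"grip":-1,"linear":[0,0,0],"spin":0},{"grip":-1,"linear":[0,0,0],"spin":0},{"grip":-1,"linear":[0,0,0],"spin":0},{"grip":-1,"linear":[0,0,0],"spin":0},{"grip":-1,"linear":[0,0,0],"spin":0},{"grip":-1,"linear":[0,0,0],"spin":0}]'
```

```text
clock: 42.95
tcp_pos: [0.4297, -0.0003, 0.1236]
eef_rot: [3.142, -0.0, -0.132]
wrist_force: [0.6, -0.7, 0.6]
grip_width: 0.0564
grasp_force: 0.0
clock: 43.53
tcp_pos: [0.4297, -0.0001, 0.1235]
eef_rot: [-3.141, -0.0, -0.131]
wrist_force: [0.2, 2.4, -0.4]
grip_width: 0.0238
grasp_force: 29.1
```

```bash
python3 -m handwheel '[{"grip":-1,"linear":[0,0,-0.4],"spin":0},{"grip":-1,"linear":[0,0,-0.8],"spin":0},{"grip":-1,"linear":[0,0,-0.8],"spin":0},{"grip":-1,"linear":[0,0,-0.8],"spin":0},{"grip":-1,"linear":[0,0,-0.8],"spin":0},{"grip":-1,"linear":[0,0,-0.6],"spin":0},{"grip":-1,"linear":[0,0,0],"spin":0}]'
python3 -m handwheel '[{"grip":-1,"linear":[0.1,-0.3,0],"spin":0},{"grip":-1,"linear":[0.2,-0.6,0],"spin":0},{"grip":-1,"linear":[0.25,-0.8,0],"spin":0},{"grip":-1,"linear":[0.25,-0.8,0],"spin":0},{"grip":-1,"linear":[0.25,-0.8,0],"spin":0},{"grip":-1,"linear":[0.25,-0.8,0],"spin":0},{"grip":-1,"linear":[0.25,-0.8,0],"spin":0},{"grip":-1,"linear":[0.25,-0.8,0],"spin":0}]'
python3 -m handwheel '[{"grip":-1,"linear":[0.25,-0.8,0],"spin":0},{"grip":-1,"linear":[0.25,-0.8,0],"spin":0},{"grip":-1,"linear":[0.25,-0.8,0],"spin":0},{"grip":-1,"linear":[0.25,-0.8,0],"spin":0},{"grip":-1,"linear":[0.25,-0.4,0],"spin":0},{"grip":-1,"linear":[0,0,0],"spin":0},{"grip":-1,"linear":[0,0,0],"spin":0},{"grip":-1,"linear":[0,0,0],"spin":0}]'
python3 - <<'E'
from h import *
plan(.5142,.178,.1295,-.131)
E
```

```text
clock: 44.12
tcp_pos: [0.4306, -0.0002, 0.2098]
eef_rot: [-3.141, -0.003, -0.132]
wrist_force: [-0.1, 0.5, -4.0]
grip_width: 0.0238
grasp_force: 29.1
clock: 44.78
tcp_pos: [0.4798, 0.1091, 0.2062]
eef_rot: [3.141, 0.002, -0.131]
wrist_force: [0.0, 0.2, -3.6]
grip_width: 0.0241
grasp_force: 29.1
clock: 45.45
tcp_pos: [0.5139, 0.1751, 0.2068]
eef_rot: [3.14, 0.001, -0.132]
wrist_force: [-0.0, -0.1, -3.2]
grip_width: 0.0238
grasp_force: 29.2
tool shift/20mm [-0.   -0.15  3.86] spin -0.01 clock 45.45
```

```bash
python3 -m handwheel '[{"grip":-1,"linear":[0,-0.13,0],"spin":0},{"grip":-1,"linear":[0,0,0.5],"spin":0},{"grip":-1,"linear":[0,0,0.7],"spin":0},{"grip":-1,"linear":[0,0,0.8],"spin":0},{"grip":-1,"linear":[0,0,0.8],"spin":0},{"grip":-1,"linear":[0,0,0.4],"spin":0},{"grip":-1,"linear":[0,0,0.2],"spin":0},{"grip":-1,"linear":[0,0,0],"spin":0}]'
python3 -m handwheel '[{"grip":-1,"linear":[0,0,0.05],"spin":0},{"grip":-1,"linear":[0,0,0],"spin":0},{"grip":-1,"linear":[0,0,0],"spin":0}]'
python3 - <<'E'
from h import *
plan(.5142,.178,.1295,-.131)
E
```

```text
clock: 46.12
tcp_pos: [0.5143, 0.1783, 0.1387]
eef_rot: [3.141, 0.001, -0.132]
wrist_force: [-0.3, 0.6, -3.3]
grip_width: 0.0238
grasp_force: 29.2
clock: 46.37
tcp_pos: [0.5153, 0.179, 0.1392]
eef_rot: [-3.141, -0.001, -0.132]
wrist_force: [-0.1, 0.4, -3.5]
grip_width: 0.0235
grasp_force: 29.2
tool shift/20mm [-0.05  0.05  0.49] spin -0.01 clock 46.3667
```

```bash
python3 -m handwheel '[{"grip":-1,"linear":[-0.05,0.05,0.2],"spin":0},{"grip":-1,"linear":[0,0,0.15],"spin":0},{"grip":-1,"linear":[0,0,0.1],"spin":0},{"grip":-1,"linear":[0,0,0],"spin":0},{"grip":-1,"linear":[0,0,0],"spin":0}]'
python3 -m handwheel '[{"grip":-1,"linear":[0,0,0.05],"spin":0},{"grip":-1,"linear":[0,0,0],"spin":0},{"grip":-1,"linear":[0,0,0],"spin":0}]'
```

```text
clock: 46.78
tcp_pos: [0.5138, 0.1779, 0.1295]
eef_rot: [-3.142, -0.0, -0.131]
wrist_force: [0.6, 0.3, -1.5]
grip_width: 0.0237
grasp_force: 29.9
clock: 47.03
tcp_pos: [0.5141, 0.178, 0.1295]
eef_rot: [-3.141, -0.001, -0.132]
wrist_force: [-2.7, -1.6, 9.5]
grip_width: 0.0235
grasp_force: 29.7
```

Seated. I'll release, rise and back away, then check.

```bash
python3 -m handwheel '[{"grip":1,"linear":[0,0,0],"spin":0},{"grip":1,"linear":[0,0,0],"spin":0},{"grip":1,"linear":[0,0,0],"spin":0},{"grip":1,"linear":[0,0,0],"spin":0},{"grip":1,"linear":[0,0,0],"spin":0},{"grip":1,"linear":[0,0,0],"spin":0},{"grip":1,"linear":[0,0,0],"spin":0},{"grip":1,"linear":[0,0,0],"spin":0}]'
python3 -m handwheel '[{"grip":1,"linear":[0,0,-0.3],"spin":0},{"grip":1,"linear":[0,0,-0.8],"spin":0},{"grip":1,"linear":[0,0,-0.9],"spin":0},{"grip":1,"linear":[0,0,-0.9],"spin":0},{"grip":1,"linear":[0,0,-0.9],"spin":0},{"grip":1,"linear":[0,0,-0.9],"spin":0},{"grip":1,"linear":[0,0,-0.9],"spin":0},{"grip":1,"linear":[0,0,-0.4],"spin":0}]'
python3 -m handwheel '[{"grip":1,"linear":[-0.3,0.9,0],"spin":0},{"grip":1,"linear":[-0.3,0.9,0],"spin":0},{"grip":1,"linear":[-0.3,0.9,0],"spin":0},{"grip":1,"linear":[-0.3,0.9,0],"spin":0},{"grip":1,"linear":[-0.3,0.9,0],"spin":0},{"grip":1,"linear":[-0.3,0.9,0],"spin":0},{"grip":1,"linear":[-0.3,0.9,0],"spin":0},{"grip":1,"linear":[0,0,0],"spin":0}]'
python3 - <<'E'
from h import *
p,d=shot("t7","top",(110,100,420,290),2.5);shot("s7","side",(170,100,370,350),2.4)
a=cv2.imread("pics/t7.png");b=cv2.imread("pics/s7.png");b=cv2.resize(b,None,fx=475/b.shape[0],fy=475/b.shape[0])
c=np.hstack([a,b]);cv2.imwrite("pics/f7.png",cv2.resize(c,None,fx=800/c.shape[1],fy=800/c.shape[1]))
E
```

```text
clock: 47.7
tcp_pos: [0.5137, 0.1778, 0.1284]
eef_rot: [3.142, 0.0, -0.132]
wrist_force: [0.9, 0.2, -0.0]
grip_width: 0.0721
grasp_force: 0.0
clock: 48.37
tcp_pos: [0.5144, 0.1784, 0.2513]
eef_rot: [-3.14, -0.003, -0.131]
wrist_force: [0.7, 0.9, 0.8]
grip_width: 0.0916
grasp_force: 0.0
clock: 49.03
tcp_pos: [0.454, 0.0549, 0.2482]
eef_rot: [3.139, 0.001, -0.135]
wrist_force: [-0.4, -0.4, 0.4]
grip_width: 0.0916
grasp_force: 0.0
```

View pics/f7.png

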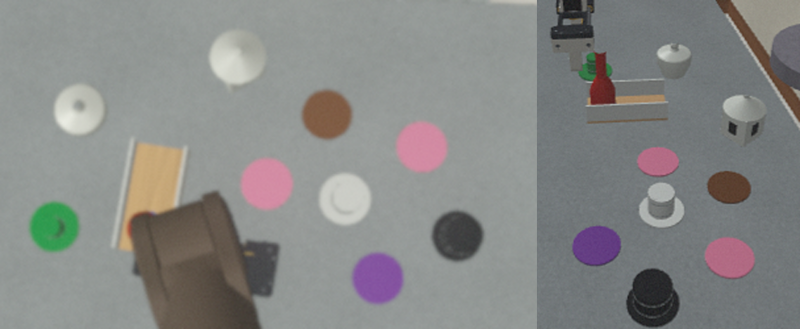

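The bottle stands upright on its spot (600,80 in the right-hand view), and all three tins are on their coasters: green (55,227), white (345,199), black (458,236). The sugar pot and lantern have not moved. Handing in.

```bash
python3 -c "
from cell import r
print(r.hand_in())"
```

```text
the job is handed in; nothing more can be done
None
```

The job is done and handed in at about 49 s: each tin stands within about 4 mm of the middle of its coaster by camera, the bottle is back upright on the blue spot, and nothing was knocked over; no verdict was returned.

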